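Post a rinsed cup lid through the turn-over chute into the draining basket

ROBOT

A 6-joint arm with a two-finger parallel gripper is mounted at the origin on the work surface. World frame = base frame: x ahead of the robot, y to its left, z up, the work surface at z = 0. Lengths are in m, angles in degrees, forces in N, time in s.
With the tool pointing down it reaches from about 0.4 to 0.825 m from the base axis. Payload 7 kg.
Tool frame: the origin (TCP) lies on the centre line of the jaws, within the pads' length; the fingertips stand 25 mm ahead of it and the grasp point (between the pads) lies 6 mm ahead of it; x points along the fingers, z is the direction in which the jaws open and shut, and the axes are right-handed (so a half turn about x gives the same grasp; the last joint's range is limited). The gripper opens to 88 mm and grips with 3 to 60 N. Pads are 19 mm wide; open, the fingers measure 130 mm over their backs; the gripper's body (78 mm by 193 mm) begins 47 mm behind the grasp point.
Start: joints at [-47.607, 20.546, 0.682, 0, -70.136, -16.507], TCP at [0.295, -0.607, 0.215] pointing down, gripper open.
Joint ranges: [-176.03, 176.03], [-82.01, 121.73], [-58.28, 71.71], [-173.87, 95.51], [-174.79, -0.11], [-173.66, 173.66]. Speed limits (degrees/s): [136.94, 136.94, 172.46, 180, 180, 180].

INTERFACE

Orientations are given as [roll, pitch, yaw] about the fixed x, y, z axes, in that order (R = Rz(yaw) Ry(pitch) Rx(roll)).
In Python, from plant import ctrl gives the robot as it stands. The module is installed in compiled form; this text tells all that it offers.
- The arm moves only by the tool send_rows, never from a script. Its argument "deltas" is a list of rows, each an object of numbers: "dx", "dy", "dz": the shift along the tool's x, y, z in mm; "ax", "ay", "az": the turn, a rotation vector about the tool's x, y, z in units of 5 degrees (1.0 is 5 degrees); "fingers": the opening, from 0 (shut) to 1 (fully open). A call has 1 to 12 rows; each row shifts and turns the commanded pose from where the row before left it, along the tool's axes as they then stand; what a row does not reach is not made up. A row lasts 1/8 s, in which the tool goes at most 62.5 mm and 10.7 degrees, less where a joint would pass 70% of its speed; a pose out of reach is approached as far as the arm can. A call with a gripper value outside its range is refused whole. The fingers move at their own pace and stop on an object; the grip force is fixed at half the most. Time passes only in rows, so rows that do not move let the fingers close. It gives the time, the measured TCP pose, the force and the opening at its end, in the units of the state.
- ctrl.get_obs(): the state, without advancing time (a new reading comes with each control period).
- ctrl.snapshot(name): name is "scene" or "top"; returns a dict with "image" (420x560x3 uint8, blue, green, red), "fx", "fy", "cx", "cy" (pixels), "R" (3x3) and "t" (3): a world point X has camera coordinates R X + t. Camera axes: x right, y down, z forward; pixel columns grow to the right and rows downward; lengths in m; the calibration is good to about 2 mm. A picture is of the moment at which its call begins. There is no depth.
- ctrl.close_job(): hands the job in, once; it reports no verdict.
The state is a dict: "clock": time; "joint_pos": joint angles; "qvel": joint speeds; "tau": joint torques, N m; "tool_pos": TCP position; "orientation": TCP orientation; "force": force on the tool from outside, world axes, zero at the start; "moment": the same for the moment, N m; "opening": finger opening in m.
Only numpy, scipy, OpenCV 4.12 (cv2) and the standard library are available. Lean on these libraries where they do the work, as an engineer would, in place of code of your own. Each camera call takes 0.05 s, during which the arm holds its last target.

TASK

Swing the draining basket's bail handle up off the lip of the chute and right over, so that it lies down at the other end of the basket and the way in is clear. Then take the round aluminium cup lid from the plate rack and drop it on edge, hollow side towards the basket, into the mouth of the twisted wire chute, so that it turns half over on its way down and comes to rest lying flat in the basket, hollow side down to drain. Leave the basket and everything else standing where it is.

Things in the scene. Friction and masses are not known exactly. Their poses are not given: they have to be found in the camera images.
- chute: Fixed stainless chute, 295 mm tall: an upright cage of 5 mm wires whose slot twists half a turn, then a slippery 92 mm wide slide out along -x into the basket. Origin on the worktop under the cage's axis; +x points to its post (16 mm thick at x = +72 mm, 274 mm tall), z up. A lid put in on edge with its hollow side facing -x (the basket) comes out hollow side down; the other way round, hollow up.
- chute_mouth (a point): Centre of the chute's open top, in its rim plane 295 mm above the worktop, axes as the chute's. Six-sided flared opening about 98 mm along the chute's y and 57 mm along its x; within 25 mm below the rim it narrows to a slot 78 mm (y) by 34 mm (x). A lid let go on edge here, faces square to the chute's x axis, about half of it below the rim, falls through by itself.
- chute_mid (a point): Point on the cage's vertical axis halfway down the twist, 188 mm above the worktop, axes as the chute's.
- basket: Loose stainless wire draining basket (0.6 kg), 140 mm long (x), 170 mm wide (y), standing at the foot of the chute with its +x end under the slide's lip. Origin at the centre of its underside; +x points to the chute, z up. Walls 44 mm high on three sides, only 14 mm high at the +x end; floor 5 mm above the worktop.
- bail (a joint): Angle (rad) of the basket's bail handle, range 0 to 3.12. 0: lying level at the basket's -x end, just outside the end wall; 1.57: upright; 3.12: lying back level over the +x end, its bar across the slide's lip, where a lid cannot pass. It swings freely with slight friction and falls to whichever side of upright it leans.
- bail_hinge (a point): Middle of the bail's hinge line, which runs along the basket's y axis, 40 mm above the basket's underside at its centre; axes as the basket's.
- bail_grip (a point): Point on the axis of the bail's round bar (10 mm thick, 180 mm long, along the basket's y), 66 mm from the bar's middle to the basket's +y side (nearer the robot), clear of slide and side wall. At bail angle q the bar is 80 mm x cos(q) from the hinge line towards the basket's -x and 80 mm x sin(q) above it. Grip it here from above, fingers closing along the basket's x.
- lid: Cup lid: round aluminium disc, 72 mm diameter, 7 mm thick over all, 60 g, with a shallow hollow (a raised lip 4 mm wide and 2.5 mm high) on one face and a flat back. Origin at its centre; its z axis is the disc's axis and points out of the hollow face. It starts standing on edge in the plate rack, hollow face towards the rack's -x, its centre about 58 mm above the worktop.
- rack: Fixed beech plate rack, 186 mm long (x), 80 mm wide (y): two rails, tops 26 mm above the worktop, with 34 mm dowels 23 mm either side of the middle, hold three pieces on edge, square to the rack's x axis, at x = -58, 0 and +58 mm. Which stands where varies. Origin at the centre of its underside, z up.
- dish: White ceramic rectangular dish, 100 x 56 x 7 mm, standing on its long edge in the rack; leave it. Origin at its centre.
- coaster: Square dark wooden coaster, 66 x 66 x 7 mm, standing on edge in the rack; leave it. Origin at its centre.
- cup0: Thick green glass tea cup, 68 mm wide, 78 mm high, on the tray; leave it. Origin at the centre of its underside.
- cup1: Like cup0.
- cup2: Like cup0.
- kettle: Stainless kettle, 164 mm wide, 207 mm high with its handle; leave it. Origin at the centre of its underside.
- teapot: Blue ceramic teapot with a chipped lid, about 185 mm long over spout and handle, 114 mm high; leave it. Origin at the centre of its underside.
- canister: White plastic canister with a ribbed grey twist cap, 68 mm wide, 112 mm high; leave it. Origin at the centre of its underside.
Not all that is in view belongs to the job. Of the things like the basket, leave any that is black or pink; of the rest the larger one is meant.

How it is judged (in metres and radians):
On the way, in this order (a step that is already met when the one before it is completed fails the run):
1. the bail is swung over and lies down at the far end of the basket (bail angle under 0.3 rad) (value of joint bail below 0.3 rad), for 0.2 s.
2. the lid falls through the twist of the chute (its centre passes within 40 mm of the middle of the twist) (distance between lid and chute_mid below 0.04 m).
At the end, for the whole second after the job is handed in: The lid lies at rest and flat (within 10 degrees) on the basket's floor, hollow side down; the bail lies down at the end of the basket away from the chute (angle under 0.3 rad); the basket stands upright within 30 mm of where it stood (angle between lid's own z axis and vertical above 2.97 rad and x of lid in the frame of basket between -0.06 and 0.06 m and y of lid in the frame of basket between -0.06 and 0.06 m and z of lid in the frame of basket below 0.015 m and linear speed of lid below 0.02 m/s and value of joint bail below 0.3 rad and distance of basket from where it was at the start of the episode below 0.03 m and angle between basket's own z axis and vertical below 0.1 rad); the robot touches nothing.
It fails at once if the dish, coaster, cups, kettle, teapot or canister is moved by more than 30 mm (distance of any of dish, coaster, cup0, cup1, cup2, kettle, teapot, canister from where it was at the start of the episode above 0.03 m).
It also fails if it takes over 58 s, if anything falls off the work surface, if the arm or the gripper's body presses on something with over 40 N, if the wrist force passes 120 N, or if a joint passes its speed limit or range.

## Working session

There is one attempt and no reset: what is moved stays moved. The work goes in short steps, Python scripts to look and compute and a tool call to move; the robot and the scene stay as the last step left them, time stands still between calls to the robot, and variables do not carry over. Pictures are saved under pics/ and viewed, and the job is handed in when it is done.

Besides the shell and the picture viewer there is one more tool, called after "Emit:" in YAML: its name, and indented under it one key for each argument. send_rows: Moves the arm, as the interface text tells. Its arguments: {"type":"object","properties":{"deltas":{"type":"array","items":{"type":"object","properties":{"dx":{"type":"number"},"dy":{"type":"number"},"dz":{"type":"number"},"ax":{"type":"number"},"ay":{"type":"number"},"az":{"type":"number"},"fingers":{"type":"number"}}}}},"required":["deltas"]}

```bash
mkdir -p pics; cat > h.py <<'E'
import numpy as np, cv2, pickle
from plant import ctrl
def snap(n,f):
    s=ctrl.snapshot(n); cv2.imwrite(f'pics/{f}.png',s['image']); pickle.dump(s,open(f'pics/{f}.pkl','wb')); return s
def load(f): return pickle.load(open(f'pics/{f}.pkl','rb'))
def crop(f,x0,y0,x1,y1,k,o):
    im=cv2.imread(f'pics/{f}.png')[y0:y1,x0:x1]; cv2.imwrite(f'pics/{o}.png',cv2.resize(im,None,fx=k,fy=k,interpolation=cv2.INTER_CUBIC))
def px(s,X):
    c=np.array(s['R'])@np.array(X,float)+np.array(s['t']).ravel(); return np.array([s['fx']*c[0]/c[2]+s['cx'],s['fy']*c[1]/c[2]+s['cy']])
def ray(s,u,v):
    R=np.array(s['R']);t=np.array(s['t']).ravel(); d=R.T@np.array([(u-s['cx'])/s['fx'],(v-s['cy'])/s['fy'],1]); return -R.T@t,d
def atz(s,u,v,z):
    o,d=ray(s,u,v); return o+d*(z-o[2])/d[2]
def tri(s1,p1,s2,p2):
    o1,d1=ray(s1,*p1);o2,d2=ray(s2,*p2)
    A=np.stack([d1,-d2],1); k=np.linalg.lstsq(A,o2-o1,rcond=None)[0]
    a=o1+k[0]*d1;b=o2+k[1]*d2; return (a+b)/2,np.linalg.norm(a-b)
E
python3 - <<'E'
from h import *
for n in('scene','top'):
    s=snap(n,n+'0'); print(n,s['fx'],s['cx'],s['cy'],np.round(s['R'],3),np.round(s['t'],3), 'cam',-np.array(s['R']).T@np.array(s['t']).ravel())
print(ctrl.get_obs())
E
```

```text
scene 487.7723000317196 281.8937283322499 209.59740980407722 [[-0.795  0.606  0.002]
 [ 0.339  0.446 -0.828]
 [-0.503 -0.658 -0.56 ]] [0.427 0.012 1.592] cam [1.13618246 0.78364116 0.90113837]
top 379.89752807217667 287.7070498498911 207.65653933731136 [[-0.007 -1.     0.015]
 [-0.981  0.004 -0.194]
 [ 0.194 -0.016 -0.981]] [-0.075  0.524  1.41 ] cam [ 0.23964643 -0.05510324  1.48591758]
{'clock': 0.1, 'joint_pos': array([-4.76090393e+01,  2.05866798e+01,  6.38180690e-01, -1.69944692e-02,
       -7.01363314e+01, -1.65036931e+01]), 'qvel': array([-0.01676877, -0.13869063,  0.13944125,  0.07298033,  0.20185575,
       -0.03963079]), 'tau': array([-4.90133272e-03, -5.84163022e+01,  2.93750149e+01,  7.01568961e+00,
        1.01316691e-02, -5.97570829e-05]), 'tool_pos': array([ 0.29443703, -0.60688208,  0.21451968]), 'orientation': array([  5.83906894,  89.91367767, 121.72055028]), 'force': array([ 0.51915998,  0.35596289, -0.1593962 ]), 'moment': array([ 0.01971159,  0.05705153, -0.06601778]), 'opening': 0.08732643681748391}
```

View pics/scene0.png

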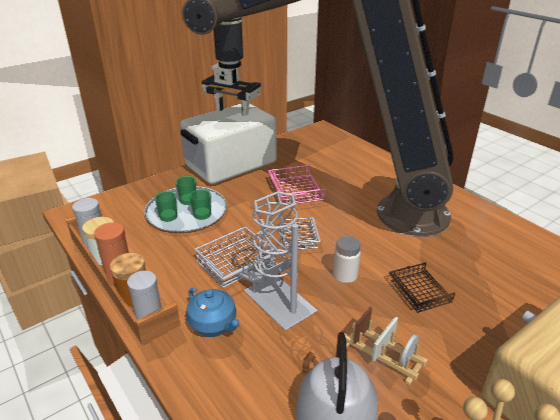

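View pics/top0.png

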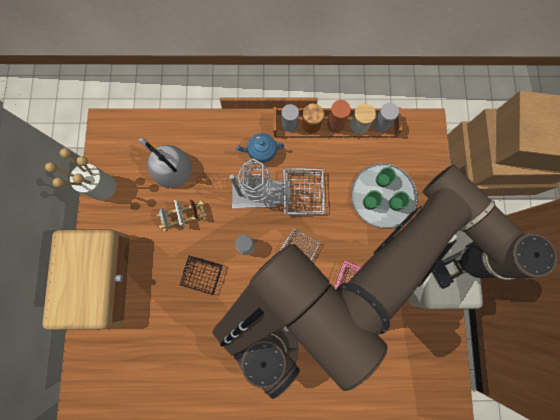

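The basket could be any of four in the top view: steel large at (305,192), steel small at (300,245), black at (202,275), pink at (348,277). The description points to the large one at the chute's foot. The lid could be any of three pieces in the rack, near (163..203, 213). I'll check both in close crops.

```bash
python3 - <<'E'
from h import *
crop('top0',220,140,340,230,6,'c1'); crop('top0',145,190,215,240,10,'c2')
crop('scene0',185,180,325,330,5,'c3'); crop('scene0',335,300,435,385,8,'c4')
E
```

```text
(no output)
```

View pics/c1.png

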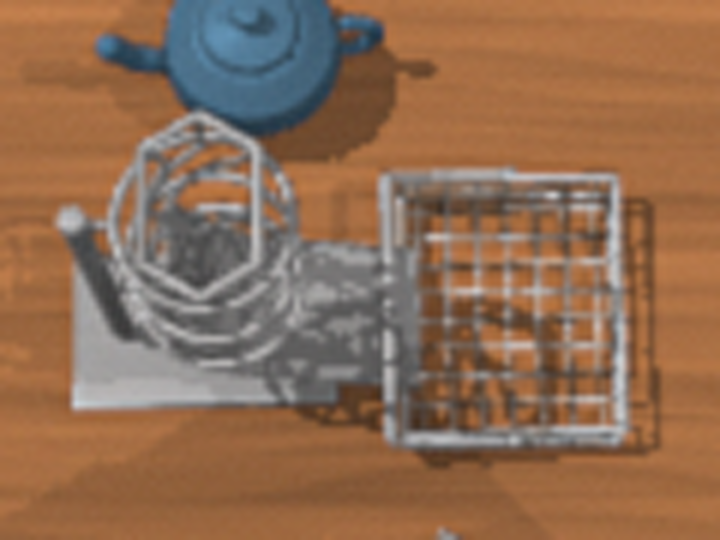

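View pics/c2.png

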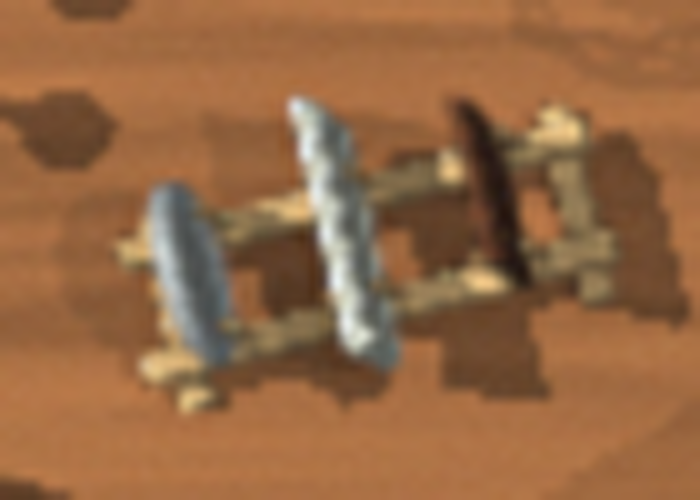

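View pics/c3.png

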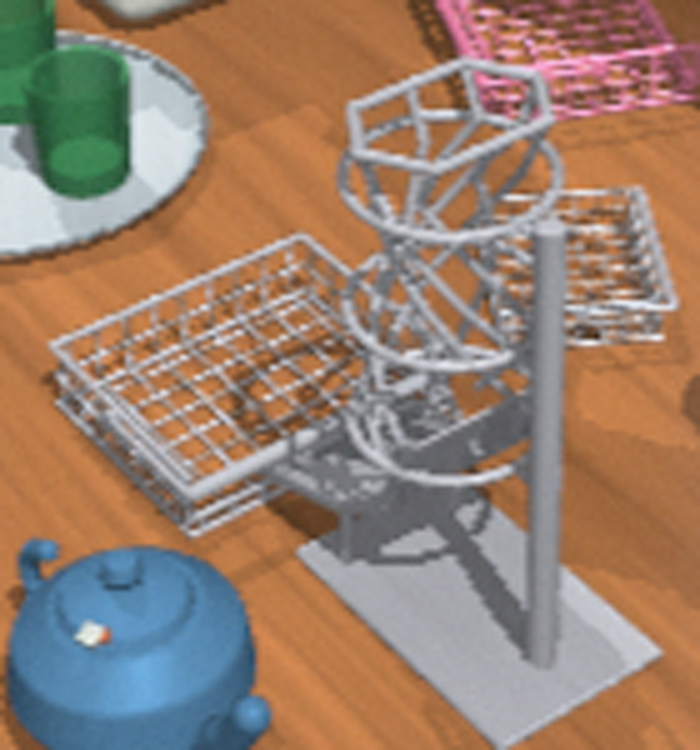

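View pics/c4.png

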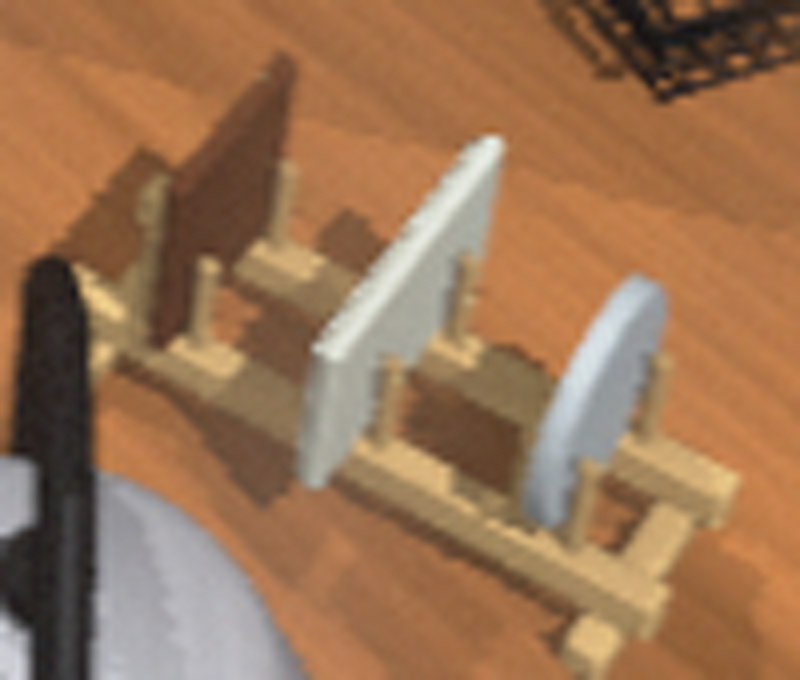

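The bar lies across the slide at the left end of the large basket, (388,175)-(390,440) in the crop. In the rack the lid is the round grey disc at about (163,216) in the top view, with the dish in the middle and the coaster at the right. Next I'll take closer crops to measure and to see which way the hollow faces.

```bash
python3 - <<'E'
from h import *
def cg(f,x0,y0,x1,y1,k,o,g):
    im=cv2.imread(f'pics/{f}.png')[y0:y1,x0:x1]; im=cv2.resize(im,None,fx=k,fy=k,interpolation=cv2.INTER_CUBIC)
    cv2.imwrite(f'pics/{o}.png',im)
cg('top0',275,160,335,225,12,'d1',5)
cg('top0',150,195,190,235,15,'d2',5)
cg('scene0',395,328,425,370,14,'d3',5)
cg('scene0',190,215,290,300,8,'d4',5)
E
```

```text
(no output)
```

View pics/d1.png

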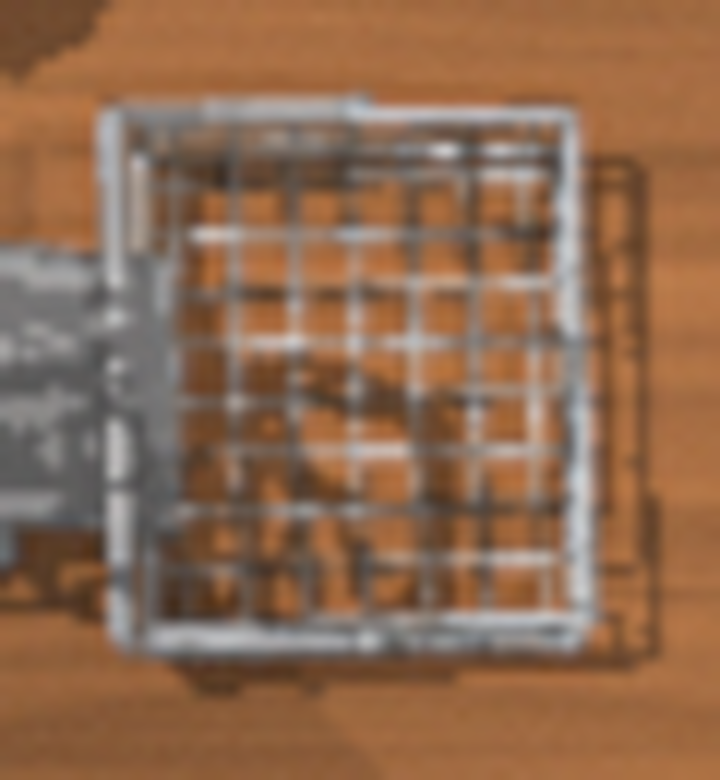

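View pics/d2.png

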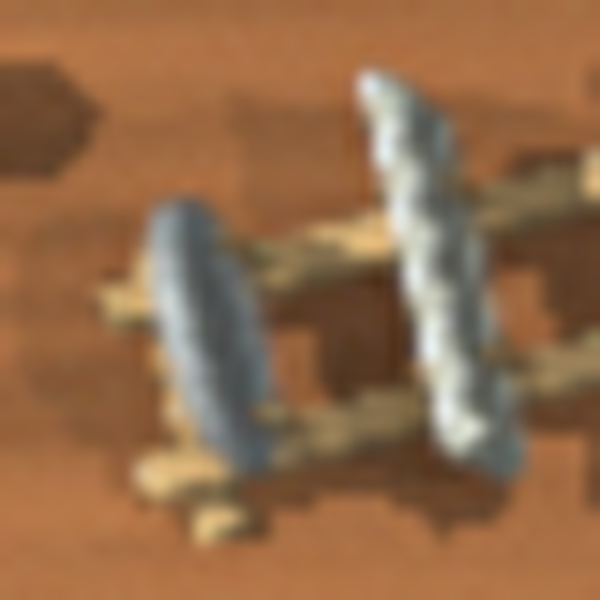

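View pics/d3.png

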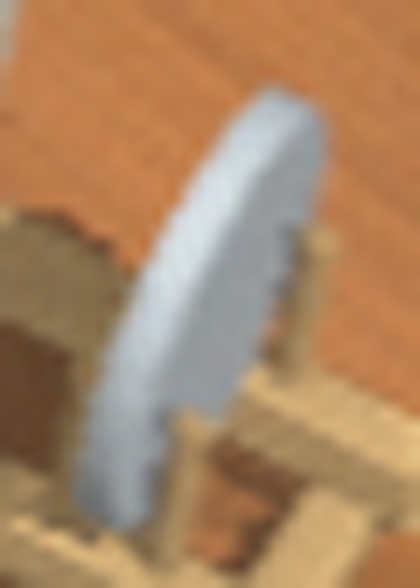

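View pics/d4.png

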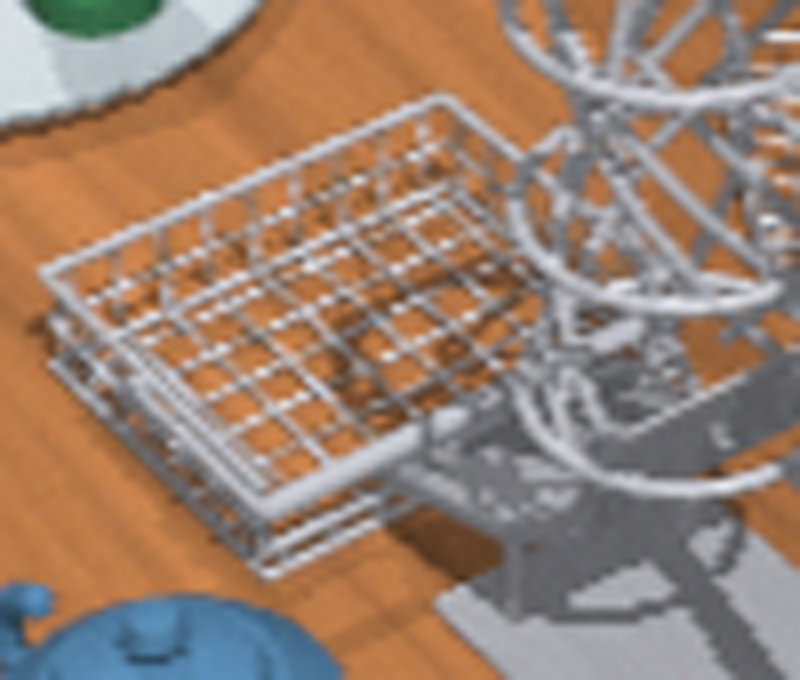

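```bash
cat > fit.py <<'E'
from h import *
from scipy.optimize import minimize, least_squares
T=load('top0');S=load('scene0')
# lid masks
def mask(s,box):
    im=s['image'];m=np.zeros(im.shape[:2],np.uint8);x0,y0,x1,y1=box
    hsv=cv2.cvtColor(im,cv2.COLOR_BGR2HSV); k=im.astype(int)
    c=(k[...,0]>k[...,2]-2)  # blue>=red
    m[y0:y1,x0:x1]=c[y0:y1,x0:x1]; n,l,st,_=cv2.connectedComponentsWithStats(m)
    i=1+np.argmax(st[1:,4]); m=(l==i).astype(np.uint8)
    p=cv2.findContours(m,0,1)[0]; h=cv2.convexHull(np.vstack(p)); cv2.fillConvexPoly(m,h,1); return m,st[i]
mt,a=mask(T,(155,203,174,232)); ms,b=mask(S,(398,330,422,368)); print(a,b)
th=np.linspace(0,2*np.pi,60)
def disc(p):
    x,y,yaw,z=p; n=np.array([np.cos(yaw),np.sin(yaw),0]);h=np.array([-n[1],n[0],0]);u=np.array([0,0,1])
    return np.vstack([np.array([x,y,z])+s*.0035*n+.036*(np.cos(t)*h+np.sin(t)*u) for s in(-1,1) for t in th])
def ren(s,P,k=8):
    q=np.array([px(s,X) for X in P]); h=cv2.convexHull(((q+.5)*k).astype(np.int32)); m=np.zeros((420*k,560*k),np.uint8)
    return q,h
def cost(p):
    c=0
    for s,m,bx in((T,mt,(150,195,190,240)),(S,ms,(390,320,430,375))):
        q=np.array([px(s,X) for X in disc(p)])-np.array(bx[:2])
        h=cv2.convexHull(((q+.5)*10).astype(np.int32)); M=np.zeros(((bx[3]-bx[1])*10,(bx[2]-bx[0])*10),np.uint8)
        cv2.fillConvexPoly(M,h,1); D=cv2.resize(m[bx[1]:bx[3],bx[0]:bx[2]],None,fx=10,fy=10,interpolation=0)
        c+=(M!=D).sum()/100
    return c
c0=atz(T,164.3,217,.058); print(c0)
best=None
for y0 in(70,80,90,100,110):
    r=minimize(cost,[c0[0],c0[1],np.radians(y0),.058],method='Nelder-Mead',options=dict(initial_simplex=np.array([[c0[0],c0[1],np.radians(y0),.058]]+[[c0[0]+(.01 if i==0 else 0),c0[1]+(.01 if i==1 else 0),np.radians(y0+(10 if i==2 else 0)),.058+(.003 if i==3 else 0)] for i in range(4)]),maxiter=300))
    if best is None or r.fun<best.fun: best=r
print('lid',best.x,np.degrees(best.x[2]),best.fun)
# chute
ht=np.array([(200,113),(258,150),(258,262),(203,296),(145,262),(140,150)])/6-0.5+.5/6+[220,140]
hs=np.array([(348,105),(465,65),(543,78),(550,115),(432,168),(350,155)])/5-.5+.1+[185,180]
# model verts in chute frame order of top: top (=+X world = -y chute), then right(-x chute)
def hexm(p,order):
    x,y,w,h=p; c,s=np.cos(w),np.sin(w); v=np.array([(0,-.049),(-.0285,-h),(-.0285,h),(0,.049),(.0285,h),(.0285,-h)])-0
    return np.array([(x+c*a-s*b,y+s*a+c*b,.295) for a,b in v])
def r(p):
    P=hexm(p,0); Q=np.array([px(T,X) for X in P]);e=(Q-ht).ravel()
    Q2=np.array([px(S,X) for X in P]); d=np.linalg.norm(Q2[:,None]-hs[None],axis=2); j=d.argmin(0)
    return np.r_[e,(Q2[j]-hs).ravel()]
c1=atz(T,253.5,174,.295)
o=least_squares(r,[c1[0],c1[1],np.pi/2,.029]); print('chute',o.x,np.degrees(o.x[2]),np.round(o.fun,1))
# basket : rim corners top (-x end) & bar ends
bt=np.array([(572,112),(583,635),(112,110),(122,640)])/12-.5+.5/12+[275,160]
P=[atz(T,*bt[0],.042),atz(T,*bt[1],.042),atz(T,*bt[2],.0415),atz(T,*bt[3],.0415)]
bs=np.array([(437,97),(45,272),(265,497)])/8-.5+.0625+[190,215]
Q=[atz(S,*bs[0],.044),atz(S,*bs[1],.044),atz(S,*bs[2],.0415)]
print(np.round(P,4));print(np.round(Q,4))
E
python3 fit.py
```

```text
[160 209   8  17  75] [401 335  17  31 215]
[0.48842901 0.39044896 0.058     ]
lid [0.48928387 0.39157859 1.86876614 0.05922159] 107.07241282373907 52.03999999999999
chute [0.58794111 0.03788754 1.57451488 0.03243746] 90.21305726020476 [ 0.1  1.  -0.9 -0.3 -0.9  0.2 -0.6 -0.4  0.3  0.4  1.3 -0.2  1.1  1.
  0.4 -0.2 -2.   0.1 -1.3  0.4 -0.8 -0.3  1.9 -0.9]
[[ 0.6816 -0.2163  0.042 ]
 [ 0.5061 -0.2155  0.042 ]
 [ 0.6829 -0.0645  0.0415]
 [ 0.5052 -0.0667  0.0415]]
[[ 0.5113 -0.2186  0.044 ]
 [ 0.6785 -0.2148  0.044 ]
 [ 0.6774 -0.0706  0.0415]]
```

```bash
python3 - <<'E'
from h import *
from scipy.spatial.transform import Rotation as Ro
S=load('scene0');o=ctrl.get_obs()
R=Ro.from_euler('xyz',o['orientation'],degrees=True).as_matrix();t=o['tool_pos']; print(R.round(2))
im=S['image'].copy(); im=cv2.resize(im,None,fx=4,fy=4,interpolation=2)
def box(a,b,c,col):
    for sx in a:
        P=[t+R@[sx,sy*b,sz*c] for sy,sz in((1,1),(1,-1),(-1,-1),(-1,1))]
        q=np.array([(px(S,p)+.5)*4 for p in P]).astype(int); cv2.polylines(im,[q],True,col,1)
box((-.041,-.08),.039,.0965,(0,0,255)); box((-.041,-.08),.0965,.039,(255,255,0)); box((.025,-.041),.0095,.044,(0,255,0)); box((.025,-.041),.0095,.065,(0,255,255))
cv2.imwrite('pics/g1.png',im[180:600,600:1200])
E
```

```text
[[-0.   -0.9  -0.44]
 [ 0.   -0.44  0.9 ]
 [-1.    0.    0.  ]]
```

View pics/g1.png

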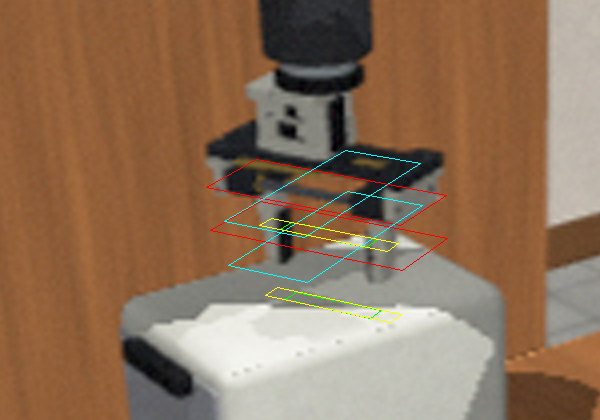

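The long side of the gripper body runs along the jaws. A straight-down grip on the bail would put the body (±97 mm in y) into the cage, so I'll grip with the tool tilted, pointing down and away from the robot. Next I'll check the fits as overlays and locate the neighbouring things.

```bash
cat > ov.py <<'E'
from h import *
T=load('top0');S=load('scene0')
def line(s,im,k,o,P,col,closed=True):
    q=np.array([(px(s,p)+.5-np.array(o))*k for p in P]).round().astype(int); cv2.polylines(im,[q],closed,col,1,cv2.LINE_AA)
def fr(x,y,w,pts):
    c,s=np.cos(w),np.sin(w); return [(x+c*a-s*b,y+s*a+c*b,z) for a,b,z in pts]
def base(s,b,k): 
    x0,y0,x1,y1=b; return cv2.resize(s['image'][y0:y1,x0:x1],None,fx=k,fy=k,interpolation=2)
th=np.linspace(0,2*np.pi,40)
def lid(x,y,w,z): return [fr(x,y,w,[(d,.036*np.cos(t),z+.036*np.sin(t)) for t in th]) for d in(-.0035,.0035)]
LID=(0.4893,.3916,np.radians(107),.058)
CH=(.588,.038,np.radians(91.2)); BK=(.594,-.147,np.radians(91.2)); RK=None
def draw(LID,CH,BK,tag):
    for s,n,b1,b2 in((T,'t',(145,190,215,240),(220,145,340,225)),(S,'s',(335,300,435,385),(185,185,325,335))):
        k=8;im=base(s,b1,k)
        for P in lid(*LID): line(s,im,k,b1[:2],P,(0,0,255))
        x,y,w,z=LID
        for d in (-58,-116):
            line(s,im,k,b1[:2],fr(x,y,w,[(d/1000,-.05,.078),(d/1000,.05,.078)]),(255,0,255),False)
        for yy in(-.023,.023): line(s,im,k,b1[:2],fr(x,y,w,[(.035,yy,.026),(-.151,yy,.026)]),(0,255,0),False)
        k=6 if n=='t' else 5;im2=base(s,b2,k)
        line(s,im2,k,b2[:2],fr(*CH,[(0,-.049,.295),(-.0285,-.031,.295),(-.0285,.031,.295),(0,.049,.295),(.0285,.031,.295),(.0285,-.031,.295)]),(0,0,255))
        line(s,im2,k,b2[:2],fr(*CH,[(.072,0,0),(.072,0,.274)]),(0,0,255),False)
        line(s,im2,k,b2[:2],fr(*CH,[(0,0,0),(0,0,.295)]),(0,255,0),False)
        line(s,im2,k,b2[:2],fr(*BK,[(-.07,-.085,.044),(-.07,.085,.044),(.07,.085,.044),(.07,-.085,.044)]),(0,0,255))
        line(s,im2,k,b2[:2],fr(*BK,[(.08,-.09,.0417),(.08,.09,.0417)]),(0,255,0),False)
        line(s,im2,k,b2[:2],fr(*BK,[(-.07,-.085,0),(-.07,.085,0),(.07,.085,0),(.07,-.085,0)]),(255,0,255))
        cv2.imwrite(f'pics/{tag}{n}1.png',im);cv2.imwrite(f'pics/{tag}{n}2.png',im2)
if __name__=='__main__': draw(LID,CH,BK,'o')
E
python3 ov.py; python3 - <<'E'
from h import *
T=load('top0')
print('kettle mid',atz(T,170,167,.1),'canister',atz(T,244,245,.11),'teapot',atz(T,262,148,.08),'cup',atz(T,373,202,.078),atz(T,384,178,.078))
for p in((295,229),(322,240),(285,250),(312,270)): print('small',atz(T,*p,.03))
for p in((140,139),(178,166),(160,155)): print('kh',atz(T,*p,.2))
E
```

```text
kettle mid [0.67290847 0.36652971 0.1       ] canister [0.37523904 0.08169686 0.11      ] teapot [0.75516445 0.02040866 0.08      ] cup [ 0.53900821 -0.40242312  0.078     ] [ 0.63335244 -0.44979027  0.078     ]
small [ 0.44380602 -0.10624583  0.03      ]
small [ 0.40058413 -0.20969781  0.03      ]
small [ 0.36308023 -0.06710697  0.03      ]
small [ 0.28689468 -0.16892336  0.03      ]
kh [0.74571222 0.44780213 0.2       ]
kh [0.64522741 0.30833146 0.2       ]
kh [0.68587353 0.37356647 0.2       ]
```

View pics/ot1.png

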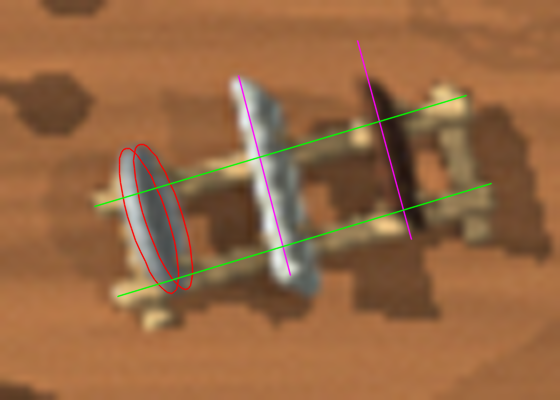

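View pics/ot2.png

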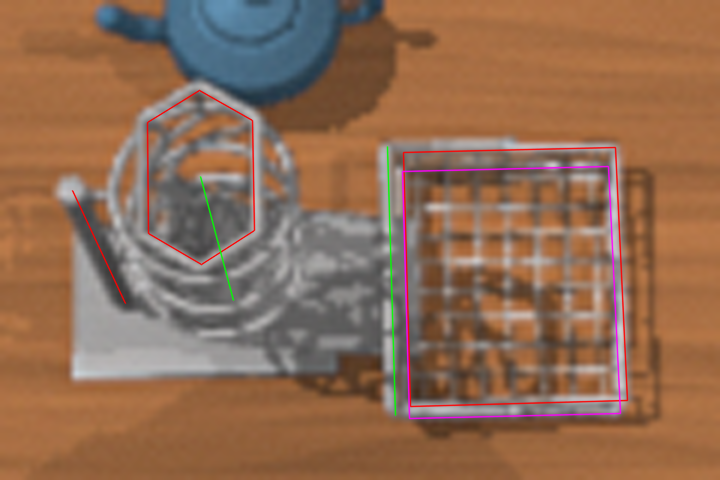

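View pics/os1.png

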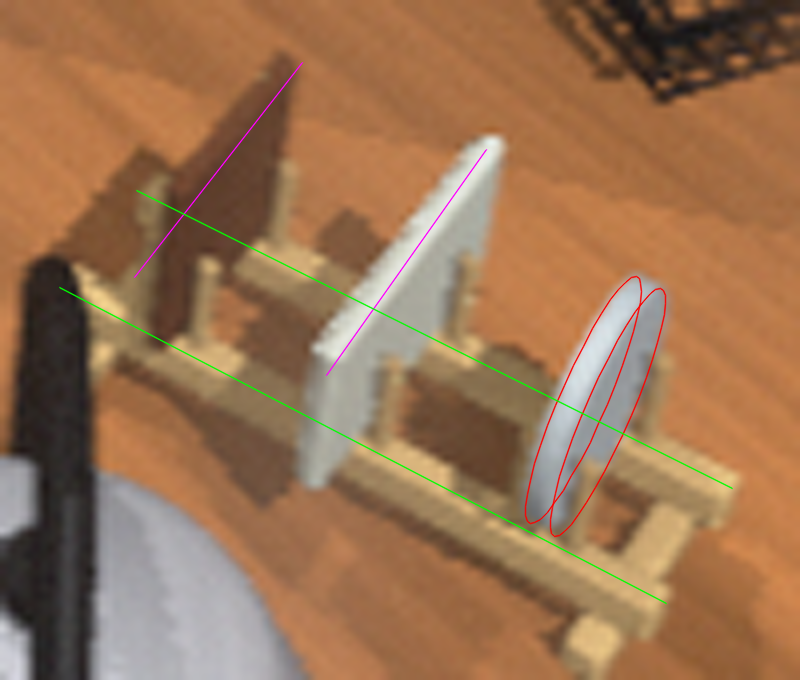

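View pics/os2.png

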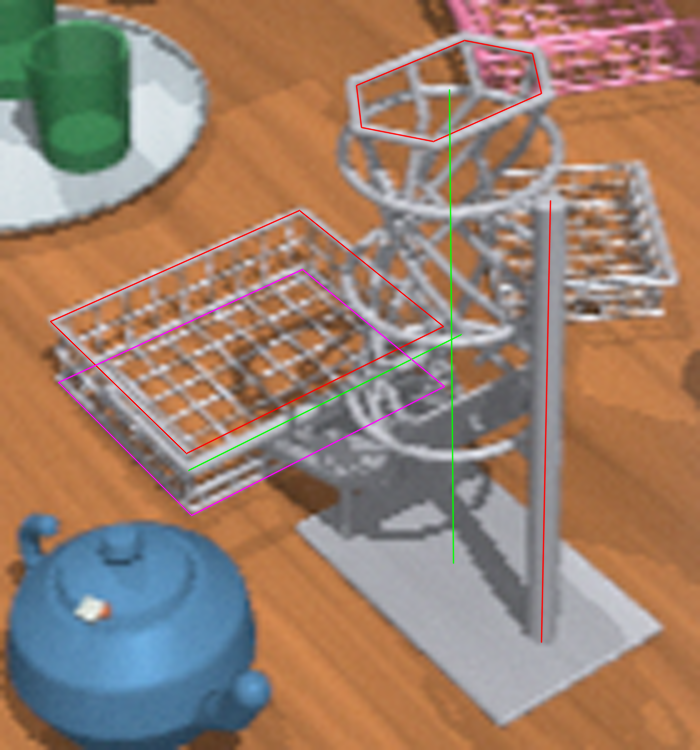

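The overlays agree with the pictures to about 1 px. Estimates:
- Chute axis at (0.589, 0.039), yaw 91°.
- Basket at (0.594, -0.147), yaw 91°.
- Bail grip at about (0.527, -0.067, 0.042).
- Lid at (0.489, 0.392, 0.058), axis yaw about 106.5°.

Next I'll raise the tool and turn it towards the bail.

```bash
cat > go.py <<'E'
import sys
from h import *
from scipy.spatial.transform import Rotation as Ro
o=ctrl.get_obs(); R=Ro.from_euler('xyz',o['orientation'],degrees=True).as_matrix(); p=o['tool_pos']
def tool(tau,yaw):  # tilt from vertical (pointing +x), jaw z axis yaw deg
    s,c=np.sin(np.radians(tau)),np.cos(np.radians(tau)); x=np.array([s,0,-c]);z=np.array([0,1,0]);y=np.cross(z,x)
    return Ro.from_euler('z',yaw-90,degrees=True).as_matrix()@np.stack([x,y,z],1)
print('t',o['clock'],'p',p.round(4),'F',o['force'].round(1),'open',round(o['opening'],4),'J',o['joint_pos'].round(0))
a=[float(v) for v in sys.argv[1:]]
if len(a)>=3:
    d=(R.T@(np.array(a[:3])-p))*1000; print('tool-frame mm (cur axes)',d.round(1))
if len(a)==5:
    W=tool(*a[3:]); rv=Ro.from_matrix(R.T@W).as_rotvec(degrees=True); print('rotvec in 5deg units',(rv/5).round(2), 'mm in target axes',(W.T@(np.array(a[:3])-p)*1000).round(1))
E
python3 go.py .486 -.067 .25 0 94; python3 go.py .486 -.067 .25 33 94
```

```text
t 0.1 p [ 0.2944 -0.6069  0.2145] F [ 0.5  0.4 -0.2] open 0.0873 J [-48.  21.   1.  -0. -70. -17.]
tool-frame mm (cur axes) [ -34.9 -408.   402.2]
rotvec in 5deg units [ 4.38  0.02 -0.01] mm in target axes [ -35.5 -228.8  525.2]
t 0.1 p [ 0.2944 -0.6069  0.2145] F [ 0.5  0.4 -0.2] open 0.0873 J [-48.  21.   1.  -0. -70. -17.]
tool-frame mm (cur axes) [ -34.9 -408.   402.2]
rotvec in 5deg units [ 4.25  1.28 -6.52] mm in target axes [  94.8 -211.2  525.2]
```

Emit:
send_rows:
  deltas:
    - {"dx":-20,"fingers":0.5}
    - {"dx":-20}
    - {"ax":1.1}
    - {"ax":1.1}
    - {"ax":1.1}
    - {"ax":1.1}
    - {"dy":-16,"dz":37}
    - {"dy":-16,"dz":37}
    - {"dy":-16,"dz":37}
    - {"dy":-16,"dz":37}
    - {"dy":-16,"dz":37}
    - {"dy":-16,"dz":37}

```text
validation failed for argument at $.de...
```

```bash
python3 go.py .486 -.067 .25 0 94;python3 go.py .486 -.067 .25 33 94
```

```text
t 0.1 p [ 0.2944 -0.6069  0.2145] F [ 0.5  0.4 -0.2] open 0.0873 J [-48.  21.   1.  -0. -70. -17.]
tool-frame mm (cur axes) [ -34.9 -408.   402.2]
rotvec in 5deg units [ 4.38  0.02 -0.01] mm in target axes [ -35.5 -228.8  525.2]
t 0.1 p [ 0.2944 -0.6069  0.2145] F [ 0.5  0.4 -0.2] open 0.0873 J [-48.  21.   1.  -0. -70. -17.]
tool-frame mm (cur axes) [ -34.9 -408.   402.2]
rotvec in 5deg units [ 4.25  1.28 -6.52] mm in target axes [  94.8 -211.2  525.2]
```

Emit:
send_rows:
  deltas:
    - {"dx":-20,"dy":0,"dz":0,"ax":0,"ay":0,"az":0,"fingers":0.5}

```text
clock: 0.22
tool_pos: [0.294, -0.6061, 0.2331]
orientation: [7.0, 89.7, 122.9]
force: [0.0, -1.0, 1.1]
opening: 0.0824
```

All seven keys are needed in every row.

Emit:
send_rows:
  deltas:
    - {"dx":-20,"dy":0,"dz":0,"ax":0,"ay":0,"az":0,"fingers":0.5}
    - {"dx":0,"dy":0,"dz":0,"ax":1.1,"ay":0,"az":0,"fingers":0.5}
    - {"dx":0,"dy":0,"dz":0,"ax":1.1,"ay":0,"az":0,"fingers":0.5}
    - {"dx":0,"dy":0,"dz":0,"ax":1.1,"ay":0,"az":0,"fingers":0.5}
    - {"dx":0,"dy":0,"dz":0,"ax":1.1,"ay":0,"az":0,"fingers":0.5}
    - {"dx":0,"dy":-16,"dz":37,"ax":0,"ay":0,"az":0,"fingers":0.5}
    - {"dx":0,"dy":-16,"dz":37,"ax":0,"ay":0,"az":0,"fingers":0.5}
    - {"dx":0,"dy":-16,"dz":37,"ax":0,"ay":0,"az":0,"fingers":0.5}
    - {"dx":0,"dy":-16,"dz":37,"ax":0,"ay":0,"az":0,"fingers":0.5}
    - {"dx":0,"dy":-16,"dz":37,"ax":0,"ay":0,"az":0,"fingers":0.5}
    - {"dx":0,"dy":-16,"dz":37,"ax":0,"ay":0,"az":0,"fingers":0.5}

```text
clock: 1.6
tool_pos: [0.3755, -0.3779, 0.2551]
orientation: [40.7, 90.0, 134.6]
force: [1.0, 0.3, -0.4]
opening: 0.0436
```

```bash
python3 go.py .486 -.067 .25 0 94;python3 go.py .486 -.067 .25 33 94
```

```text
t 1.6 p [ 0.3755 -0.3779  0.2551] F [ 1.   0.3 -0.4] open 0.0436 J [-24.   6. -14.  -0. -71. -62.]
tool-frame mm (cur axes) [   5.1 -131.3  302.7]
rotvec in 5deg units [-0.02  0.   -0.  ] mm in target axes [   5.1 -131.9  302.4]
t 1.6 p [ 0.3755 -0.3779  0.2551] F [ 1.   0.3 -0.4] open 0.0436 J [-24.   6. -14.  -0. -71. -62.]
tool-frame mm (cur axes) [   5.1 -131.3  302.7]
rotvec in 5deg units [-0.03 -0.   -6.6 ] mm in target axes [  76.1 -107.9  302.4]
```

Emit:
send_rows:
  deltas:
    - {"dx":0,"dy":-16.5,"dz":38,"ax":0,"ay":0,"az":0,"fingers":0.5}
    - {"dx":0,"dy":-16.5,"dz":38,"ax":0,"ay":0,"az":0,"fingers":0.5}
    - {"dx":0,"dy":-16.5,"dz":38,"ax":0,"ay":0,"az":0,"fingers":0.5}
    - {"dx":0,"dy":-16.5,"dz":38,"ax":0,"ay":0,"az":0,"fingers":0.5}
    - {"dx":0,"dy":-16.5,"dz":38,"ax":0,"ay":0,"az":0,"fingers":0.5}
    - {"dx":0,"dy":-16.5,"dz":38,"ax":0,"ay":0,"az":0,"fingers":0.5}
    - {"dx":0,"dy":-16.5,"dz":38,"ax":0,"ay":0,"az":0,"fingers":0.5}
    - {"dx":0,"dy":-16.5,"dz":36,"ax":0,"ay":0,"az":-1.65,"fingers":0.5}
    - {"dx":0,"dy":0,"dz":0,"ax":0,"ay":0,"az":-1.65,"fingers":0.5}
    - {"dx":0,"dy":0,"dz":0,"ax":0,"ay":0,"az":-1.65,"fingers":0.5}
    - {"dx":0,"dy":0,"dz":0,"ax":0,"ay":0,"az":-1.65,"fingers":0.5}
    - {"dx":0,"dy":0,"dz":0,"ax":0,"ay":0,"az":0,"fingers":0.5}

```text
clock: 3.1
tool_pos: [0.4805, -0.0709, 0.2498]
orientation: [-90.1, 57.3, 3.8]
force: [0.1, -0.3, 0.5]
opening: 0.044
```

```bash
python3 go.py .486 -.067 .104 33 94; python3 -c "
from h import *
snap('scene','s1');snap('top','t1')
crop('s1',180,60,360,320,2.3,'s1c')"
```

```text
t 3.1 p [ 0.4805 -0.0709  0.2498] F [ 0.1 -0.3  0.5] open 0.044 J [  22.  -21.  -52.   20.  -29. -123.]
tool-frame mm (cur axes) [125.8  73.9   3.7]
rotvec in 5deg units [-0.01 -0.02 -0.06] mm in target axes [125.4  74.6   3.5]
```

View pics/s1c.png

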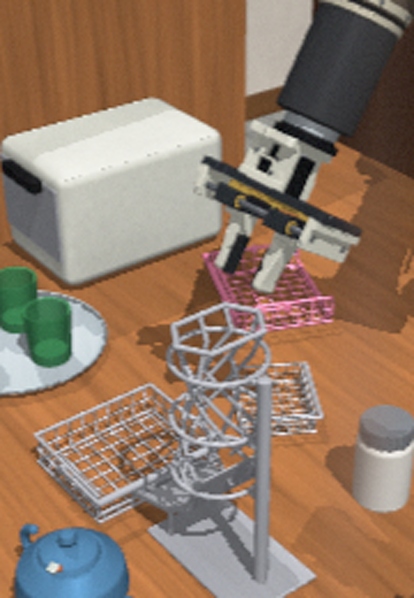

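View pics/t1.png

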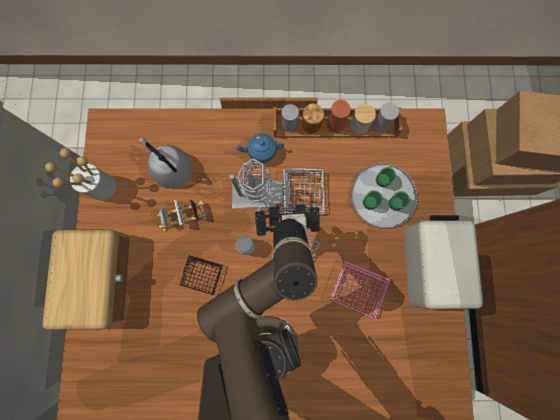

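Emit:
send_rows:
  deltas:
    - {"dx":25,"dy":15,"dz":1,"ax":0,"ay":0,"az":0,"fingers":0.5}
    - {"dx":25,"dy":15,"dz":1,"ax":0,"ay":0,"az":0,"fingers":0.5}
    - {"dx":25,"dy":15,"dz":1,"ax":0,"ay":0,"az":0,"fingers":0.5}
    - {"dx":25,"dy":15,"dz":1,"ax":0,"ay":0,"az":0,"fingers":0.5}
    - {"dx":25,"dy":14,"dz":0,"ax":0,"ay":0,"az":0,"fingers":0.5}
    - {"dx":0,"dy":0,"dz":0,"ax":0,"ay":0,"az":0,"fingers":0.5}
    - {"dx":0,"dy":0,"dz":0,"ax":0,"ay":0,"az":0,"fingers":0.5}

```text
clock: 4.08
tool_pos: [0.5043, -0.0826, 0.1343]
orientation: [-85.7, 59.0, 8.9]
force: [0.9, -0.2, 0.0]
opening: 0.0439
```

```bash
python3 go.py .519 -.067 .0535 33 94; python3 -c "
from h import *
snap('scene','s2');snap('top','t2')
crop('s2',180,120,330,320,3,'s2c');crop('t2',220,140,340,240,6,'t2c')"
```

```text
t 4.075 p [ 0.5043 -0.0826  0.1343] F [ 0.9 -0.2  0. ] open 0.0439 J [  13.   -6.  -58.   19.   -7. -117.]
tool-frame mm (cur axes) [78.  28.  11.1]
rotvec in 5deg units [-0.02  0.51 -0.43] mm in target axes [76.3 30.8 14.5]
```

View pics/s2c.png

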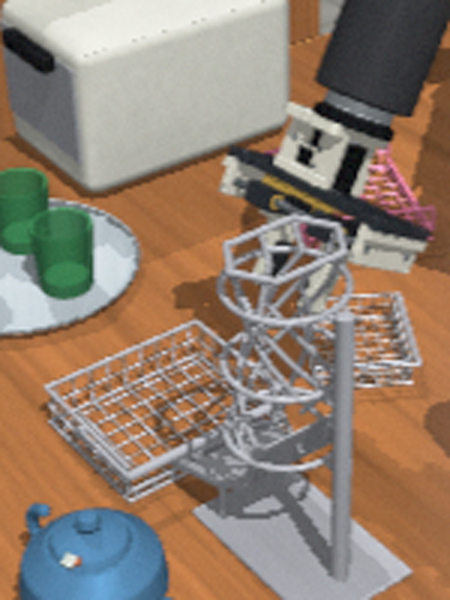

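View pics/t2c.png

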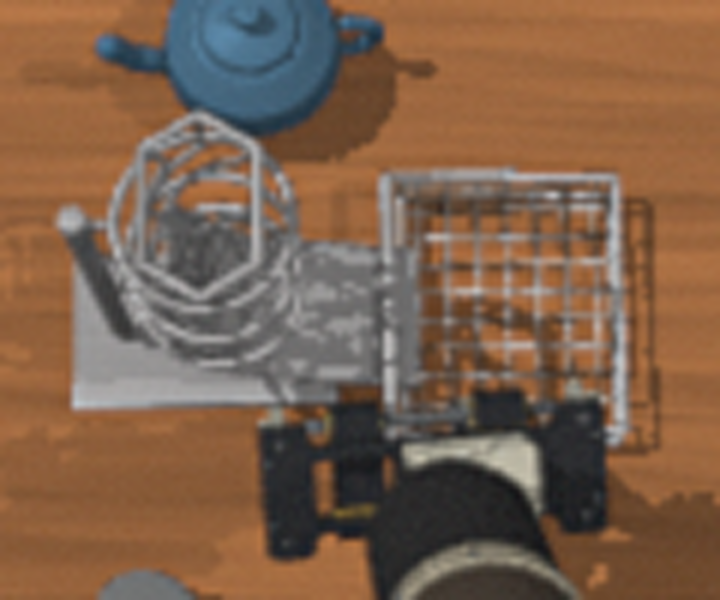

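Joint 3 has reached its limit with this outward tilt. I'll fit a quick kinematic model to find which tilts can be reached at the bail.

```bash
cat > kin.py <<'E'
import numpy as np, json
from scipy.optimize import least_squares
from scipy.spatial.transform import Rotation as Ro
def Rz(a): return Ro.from_euler('z',a,degrees=True).as_matrix()
def Ry(a): return Ro.from_euler('y',a,degrees=True).as_matrix()
def Rx(a): return Ro.from_euler('x',a,degrees=True).as_matrix()
# plane frame: x radial, y lateral, z up. forearm along x at J3=0
def fk(j,P):
    r0,h,L1,L2,e,L3,d,s4,s6,c6=P
    R=Rz(j[0]); p=R@[r0,d,h]
    R2=R@Ry(j[1]); p=p+R2@[0,0,L1]
    R3=R2@Ry(-j[2]); p=p+R3@[L2,0,e]
    R4=R3@Rx(s4*j[3]); R5=R4@Ry(-j[4]); p=p+R5@[L3,0,0]
    R6=R5@Rx(s6*j[5]+c6); return p,R6
E
python3 - <<'E'
from kin import *
from plant import ctrl
o=ctrl.get_obs(); print({k:np.round(o[k],3).tolist() for k in('joint_pos','tool_pos','orientation')})
D=[([-47.6090393,20.5866798,.63818069,-.0169944692,-70.1363314,-16.5036931],[.29443703,-.60688208,.21451968],[5.83906894,89.91367767,121.72055028],1),
(o['joint_pos'],o['tool_pos'],o['orientation'],1),
([-24,6,-14,0,-71,-62],[.3755,-.3779,.2551],[40.7,90,134.6],.05),
([22,-21,-52,20,-29,-123],[.4805,-.0709,.2498],[-90.1,57.3,3.8],.05)]
def res(P,s4,s6,c6):
    e=[]
    for j,p,rpy,w in D:
        q,R=fk(j,list(P)+[s4,s6,c6]); W=Ro.from_euler('xyz',rpy,degrees=True).as_matrix()
        e+=list((q-p)*w)+list((R-W).ravel()*.1*w)
    return np.r_[e,(np.array(P)-[0,.35,.4,.4,0,.2,.1])*1e-4]
for s4 in(1,-1):
  for s6 in(1,-1):
    for c6 in(0,90,180,270):
      r=least_squares(res,[0,.35,.4,.4,0,.2,.1],args=(s4,s6,c6)); print(s4,s6,c6,r.x.round(3),r.cost)
E
```

```text
{'joint_pos': [13.425, -5.849, -58.135, 18.699, -7.129, -116.683], 'tool_pos': [0.504, -0.082, 0.135], 'orientation': [-85.675, 58.966, 8.999]}
1 1 0 [ 0.395 -0.248  0.319  0.106  0.115 -0.092 -0.193] 0.03768041504321437
1 1 90 [ 0.395 -0.248  0.319  0.106  0.115 -0.092 -0.193] 0.04548312246720724
1 1 180 [ 0.395 -0.248  0.319  0.106  0.115 -0.092 -0.193] 0.042623854896838835
1 1 270 [ 0.395 -0.248  0.319  0.106  0.115 -0.092 -0.193] 0.034821147472845974
1 -1 0 [ 0.395 -0.248  0.319  0.106  0.115 -0.092 -0.193] 0.07616230221316259
1 -1 90 [ 0.395 -0.248  0.319  0.106  0.115 -0.092 -0.193] 0.02807528076640372
1 -1 180 [ 0.395 -0.248  0.319  0.106  0.115 -0.092 -0.193] 0.00414196772689063
1 -1 270 [ 0.395 -0.248  0.319  0.106  0.115 -0.092 -0.193] 0.05222898917364949
-1 1 0 [ 0.226  0.004  0.46   0.257  0.053  0.182 -0.191] 0.04489743412403652
-1 1 90 [ 0.226  0.004  0.46   0.257  0.053  0.182 -0.191] 0.03494881457507875
-1 1 180 [ 0.226  0.004  0.46   0.257  0.053  0.182 -0.191] 0.03531774249742083
-1 1 270 [ 0.226  0.004  0.46   0.257  0.053  0.182 -0.191] 0.0452663620463786
-1 -1 0 [ 0.226  0.004  0.46   0.257  0.053  0.182 -0.191] 0.08020758427375849
-1 -1 90 [ 0.226  0.004  0.46   0.257  0.053  0.182 -0.191] 0.040107680333786845
-1 -1 180 [ 0.226  0.004  0.46   0.257  0.053  0.182 -0.191] 7.592347698918423e-06
-1 -1 270 [ 0.226  0.004  0.46   0.257  0.053  0.182 -0.191] 0.04010749628767051
```

```bash
python3 go.py .52 -.067 .16 15 94; python3 go.py .52 -.12 .2 0 94
```

```text
t 4.175 p [ 0.5039 -0.0824  0.1346] F [-0.4  0.2 -0.1] open 0.044 J [  13.   -6.  -58.   19.   -7. -117.]
tool-frame mm (cur axes) [-12.3 -27.7  14.8]
rotvec in 5deg units [0.06 0.51 3.19] mm in target axes [-20.1 -23.1  14.3]
t 4.175 p [ 0.5039 -0.0824  0.1346] F [-0.4  0.2 -0.1] open 0.044 J [  13.   -6.  -58.   19.   -7. -117.]
tool-frame mm (cur axes) [-50.9 -45.2 -36.3]
rotvec in 5deg units [0.13 0.5  6.19] mm in target axes [-65.4 -13.4 -38.6]
```

Emit:
send_rows:
  deltas:
    - {"dx":-20,"dy":-10,"dz":0,"ax":0,"ay":0.1,"az":0.8,"fingers":0.5}
    - {"dx":-10,"dy":-9,"dz":5,"ax":0,"ay":0.2,"az":1.2,"fingers":0.5}
    - {"dx":0,"dy":-9,"dz":5,"ax":0,"ay":0.2,"az":1.2,"fingers":0.5}
    - {"dx":0,"dy":0,"dz":0,"ax":0,"ay":0,"az":0,"fingers":0.5}

```text
clock: 4.68
tool_pos: [0.5155, -0.072, 0.1743]
orientation: [-90.3, 75.0, 4.1]
force: [0.0, 0.8, -0.3]
opening: 0.0437
```

```bash
cat > log.py <<'E'
from plant import ctrl
import json,numpy as np
o=ctrl.get_obs(); open('D.jsonl','a').write(json.dumps([o[k].tolist() for k in('joint_pos','tool_pos','orientation')])+'\n')
E
python3 log.py; python3 go.py .52 -.067 .1 15 94
```

```text
t 4.675 p [ 0.5155 -0.072   0.1743] F [ 0.   0.8 -0.3] open 0.0437 J [  16.   -1.  -36.    5.  -41. -105.]
tool-frame mm (cur axes) [73.  14.6  4.7]
rotvec in 5deg units [0.08 0.01 0.  ] mm in target axes [73.  14.6  4.7]
```

```bash
cat > fitkin.py <<'E'
from kin import *
D=[([-47.6090393,20.5866798,.63818069,-.0169944692,-70.1363314,-16.5036931],[.29443703,-.60688208,.21451968],[5.83906894,89.91367767,121.72055028],1),
([13.425,-5.849,-58.135,18.699,-7.129,-116.683],[.504,-.0822,.1347],[-85.675,58.966,8.999],.5),
([-24,6,-14,0,-71,-62],[.3755,-.3779,.2551],[40.7,90,134.6],.05),
([22,-21,-52,20,-29,-123],[.4805,-.0709,.2498],[-90.1,57.3,3.8],.05)]
for l in open('D.jsonl'): a=json.loads(l); D.append((*a,1))
def res(P):
    e=[]
    for j,p,rpy,w in D:
        q,R=fk(j,list(P)+[-1,-1,180]); e+=list((q-p)*w)
    return np.r_[e,(np.array(P)-[0,.35,.4,.4,0,.2,.1])*1e-4]
r=least_squares(res,[0,.35,.4,.4,0,.2,.1]); P=list(r.x)+[-1,-1,180]
json.dump([float(v) for v in P],open('P.json','w'))
if __name__=='__main__':
    print(r.x.round(4),r.cost); print((r.fun*1000).round(1)); print(np.linalg.svd(r.jac)[1])
E
python3 fitkin.py
```

```text
[ 0.0279  0.1789  0.6611  0.4024  0.0243  0.4705 -0.1881] 3.47234220861554e-05
[ 2.4  2.9 -1.6 -0.5 -5.2 -2.4 -0.9  0.6 -0.2 -0.9 -1.5 -1.8  1.8 -0.8
  2.9  0.  -0.   0.   0.   0.   0.  -0. ]
[2.95007124 2.13812464 1.50206518 0.44707049 0.22226623 0.06557923
 0.02698256]
```

Emit:
send_rows:
  deltas:
    - {"dx":20,"dy":4,"dz":-30,"ax":0,"ay":0,"az":0,"fingers":0.5}
    - {"dx":25,"dy":5,"dz":-25,"ax":0,"ay":0,"az":-0.8,"fingers":0.5}
    - {"dx":0,"dy":0,"dz":0,"ax":0,"ay":0,"az":-1.2,"fingers":0.5}
    - {"dx":0,"dy":0,"dz":0,"ax":0,"ay":0,"az":0,"fingers":0.5}

```text
clock: 5.18
tool_pos: [0.516, -0.1287, 0.1251]
orientation: [-90.1, 65.2, 4.2]
force: [-0.5, 1.5, 0.9]
opening: 0.044
```

```bash
python3 log.py; python3 go.py .52 -.067 .1 25 94; python3 fitkin.py
```

```text
t 5.175 p [ 0.516  -0.1287  0.1251] F [-0.5  1.5  0.9] open 0.044 J [  8.  -1. -47.   5. -19. -99.]
tool-frame mm (cur axes) [26.4  2.7 61.2]
rotvec in 5deg units [ 0.05  0.01 -0.04] mm in target axes [26.3  3.1 61.3]
[ 0.0396  0.2105  0.6014  0.4201 -0.0008  0.4149 -0.1898] 0.00015371830369039638
[  0.4   2.5  -0.1 -10.2  -7.2  -7.2  -0.3   0.3  -0.3  -0.8  -1.   -2.2
   0.9   0.3  -2.4   6.3   1.3   6.2   0.   -0.    0.    0.   -0.    0.
  -0. ]
[3.53677268 2.57322938 1.80467771 0.55255852 0.28989072 0.08820928
 0.02701122]
```

Emit:
send_rows:
  deltas:
    - {"dx":0,"dy":-2,"dz":30,"ax":0,"ay":0,"az":0,"fingers":0.5}
    - {"dx":0,"dy":-2,"dz":31,"ax":0,"ay":0,"az":0,"fingers":0.5}
    - {"dx":18,"dy":8,"dz":0,"ax":0,"ay":0,"az":0,"fingers":0.5}
    - {"dx":0,"dy":0,"dz":0,"ax":0,"ay":0,"az":0,"fingers":0.5}

```text
clock: 5.68
tool_pos: [0.5178, -0.0671, 0.1076]
orientation: [-90.3, 65.3, 4.1]
force: [-0.6, -0.7, 0.9]
opening: 0.0438
```

```bash
python3 log.py; python3 go.py .519 -.067 .0545 25 94; python3 -c "
from h import *
snap('scene','s3');snap('top','t3')
crop('s3',180,120,330,320,3,'s3c');crop('t3',220,140,340,240,6,'t3c')"
```

```text
t 5.675 p [ 0.5178 -0.0671  0.1076] F [-0.6 -0.7  0.9] open 0.0438 J [  15.   -1.  -58.   28.  -10. -128.]
tool-frame mm (cur axes) [48.8 21.1  0.1]
rotvec in 5deg units [ 0.08  0.01 -0.05] mm in target axes [48.7 21.3 -0. ]
```

View pics/s3c.png

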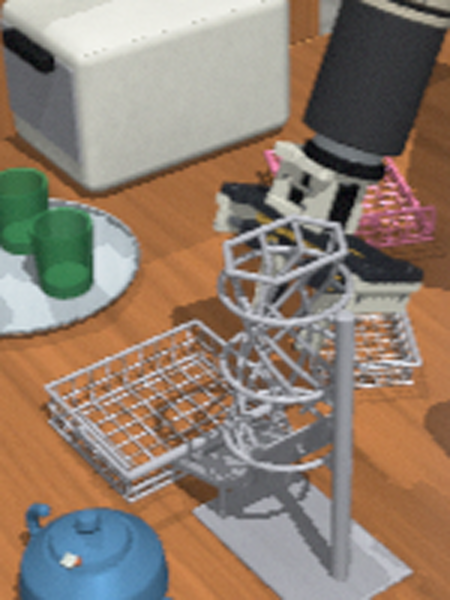

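View pics/t3c.png

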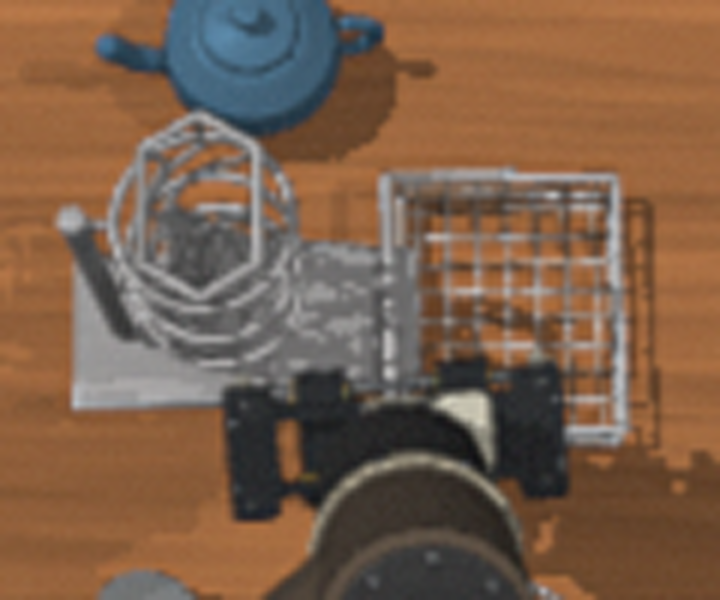

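```bash
python3 - <<'E'
from h import *
from scipy.spatial.transform import Rotation as Ro
o=ctrl.get_obs();R=Ro.from_euler('xyz',o['orientation'],degrees=True).as_matrix();t=o['tool_pos']
for n,off,k in(('t3',(220,140),6),('s3',(180,120),3)):
    s=load(n); im=cv2.resize(cv2.imread(f'pics/{n}.png'),None,fx=k,fy=k,interpolation=2)
    for xb,c in((-.041,(0,0,255)),(-.08,(0,255,255)),(-.11,(255,0,255)),(.025,(0,255,0))):
        hw=.0965 if xb<0 else .044; hy=.039 if xb<0 else .0095
        q=np.array([(px(s,t+R@[xb,a*hy,b*hw])+.5)*k for a,b in((1,1),(1,-1),(-1,-1),(-1,1))]).astype(int); cv2.polylines(im,[q],True,c,1)
    x0,y0=off; cv2.imwrite(f'pics/{n}g.png',im[y0*k:y0*k+600,x0*k:x0*k+(720 if k==6 else 450)])
E
```

```text
(no output)
```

View pics/t3g.png

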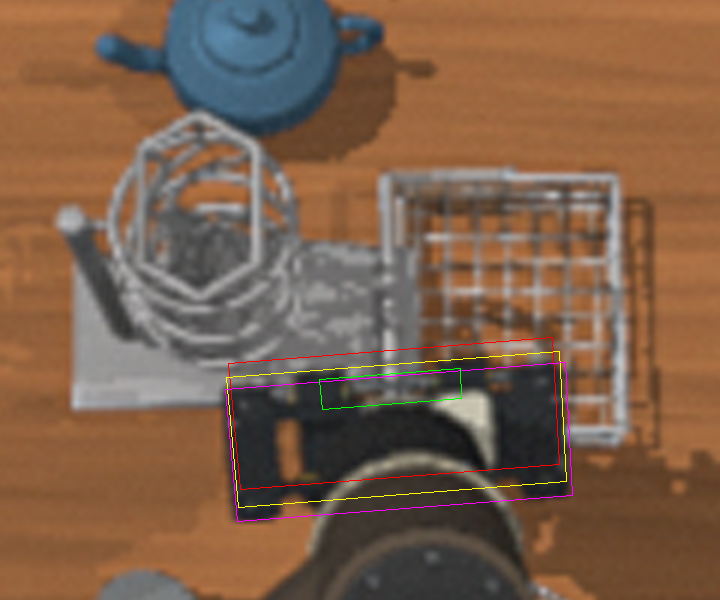

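View pics/s3g.png

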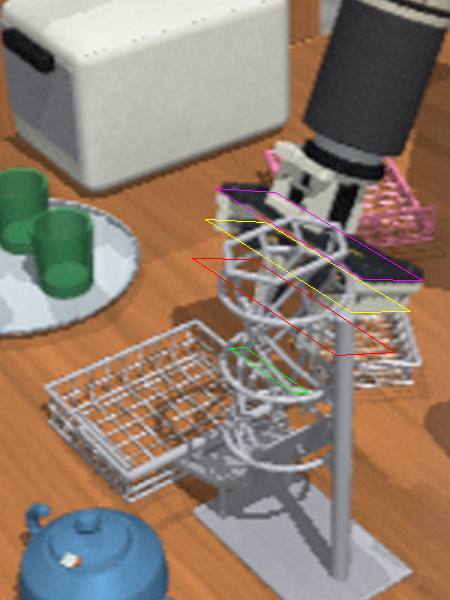

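```bash
cat > fitkin.py <<'E'
from kin import *
D=[([-47.6090393,20.5866798,.63818069,-.0169944692,-70.1363314,-16.5036931],[.29443703,-.60688208,.21451968],[5.83906894,89.91367767,121.72055028],1),
([13.425,-5.849,-58.135,18.699,-7.129,-116.683],[.504,-.0822,.1347],[-85.675,58.966,8.999],.5),
([-24,6,-14,0,-71,-62],[.3755,-.3779,.2551],[40.7,90,134.6],.05),
([22,-21,-52,20,-29,-123],[.4805,-.0709,.2498],[-90.1,57.3,3.8],.05)]
for l in open('D.jsonl'): a=json.loads(l); D.append((*a,1))
def fk2(j,P):
    r0,h,L1,L2,e,L3,d,d2,e3=P
    R=Rz(j[0]); p=R@[r0,d,h]
    R2=R@Ry(j[1]); p=p+R2@[0,0,L1]
    R3=R2@Ry(-j[2]); p=p+R3@[L2,0,e]
    R4=R3@Rx(-j[3]);p=p+R4@[0,d2,0]; R5=R4@Ry(-j[4]); p=p+R5@[L3,0,e3]
    return p,R5@Rx(-j[5]+180)
P0=[0,.3,.45,.4,0,.25,-.1,-.1,0]
def res(P):
    e=[]
    for j,p,rpy,w in D:
        q,R=fk2(j,P); e+=list((q-p)*w)
    return np.r_[e,(np.array(P)-P0)*1e-4]
r=least_squares(res,P0)
json.dump([float(v) for v in r.x],open('P.json','w'))
if __name__=='__main__':
    print(r.x.round(4),r.cost); print((r.fun*1000).round(1)); print(np.linalg.svd(r.jac)[1].round(3))
    for j,p,rpy,w in D:
        W=Ro.from_euler('xyz',rpy,degrees=True).as_matrix(); print(np.degrees(np.linalg.norm(Ro.from_matrix(fk2(j,r.x)[1].T@W).as_rotvec())).round(2),end=' ')
E
python3 fitkin.py
```

```text
[-7.000e-04  2.001e-01  6.017e-01  4.643e-01 -3.000e-04  3.901e-01
  4.000e-04 -1.922e-01  1.000e-04] 9.053573319397583e-08
[ 0.   0.   0.  -0.  -0.1 -0.  -0.2  0.1 -0.3 -0.1 -0.   0.   0.  -0.
 -0.   0.   0.  -0.  -0.   0.   0.  -0.  -0.   0.   0.  -0.   0.   0.
 -0.   0. ]
[4.068 3.513 2.904 0.69  0.637 0.228 0.171 0.1   0.036]
0.0 0.0 1.0 0.2 0.0 0.0 0.0
```

The kinematic model now fits to 0.2 mm. I'll search for bail-grip tilts that can be reached and that clear the cage.

```bash
cat > ik.py <<'E'
from fitkin import fk2, r
from kin import *
PP=r.x
LO=np.array([-176.03,-82.01,-58.28,-173.87,-174.79,-173.66]);HI=np.array([176.03,121.73,71.71,95.51,-.11,173.66])
def ik(p,W,seeds,tol=3e-4):
    best=None
    for s in seeds:
        f=lambda j:(lambda q,R: np.r_[(q-p)*1,Ro.from_matrix(R.T@W).as_rotvec()*.3])(*fk2(j,PP))
        o=least_squares(f,np.clip(s,LO+.5,HI-.5),bounds=(LO+.3,HI-.3),x_scale=30,max_nfev=60)
        if best is None or o.cost<best[0]-1e-12: best=(o.cost,o.x)
    return best
def tool(tau,phi,yaw):
    t,f=np.radians([tau,phi]); x=np.array([np.sin(t),0,-np.cos(t)]);z=np.array([0,1,0]);M=np.stack([x,np.cross(z,x),z],1)
    return Rz(yaw-90)@Rx(phi)@M
E
cat > srch.py <<'E'
from ik import *
from plant import ctrl
j0=ctrl.get_obs()['joint_pos']
bar=np.array([.526,-.067,.0417]); ax=np.array([.589,.039])
for yaw in(91,95):
  for phi in(0,10,18):
    for tau in(0,10,15,20,25,30):
      W=tool(tau,phi,yaw); a=W[:,0]; p=bar-.014*a
      c,j=ik(p,W,[j0,[10,5,-45,10,-25,-110]])
      # clearance: body boxes starting at -.041 and -.08 
      cl=[]
      for xb in(-.041,-.08):
        pts=[p+W@[x,y,z] for x in np.linspace(xb,xb-.12,7) for y in np.linspace(-.039,.039,9) for z in np.linspace(-.0965,.0965,25)]
        pts=np.array(pts); m=pts[:,2]>.09; cl.append((np.hypot(*(pts[m,:2]-ax).T).min()*1000-51, pts[:,2].min()*1000))
      print(yaw,phi,tau,'err mm',round(np.sqrt(2*c)*1000,1),'J',j.round(0),'clr/zmin',np.round(cl,0).tolist())
E
python3 srch.py
```

```text
91 0 0 err mm 0.0 J [  14.   16.  -29.   -0.  -44. -103.] clr/zmin [[-24.0, 97.0], [-24.0, 136.0]]
91 0 10 err mm 0.0 J [  16.   11.  -40.    5.  -29. -109.] clr/zmin [[-14.0, 89.0], [-7.0, 127.0]]
91 0 15 err mm 0.0 J [  17.    9.  -47.   12.  -20. -116.] clr/zmin [[-9.0, 85.0], [1.0, 122.0]]
91 0 20 err mm 2.3 J [  13.    7.  -58.   33.   -7. -135.] clr/zmin [[-3.0, 80.0], [10.0, 117.0]]
91 0 25 err mm 20.3 J [  13.    6.  -58.   27.   -4. -128.] clr/zmin [[2.0, 75.0], [19.0, 110.0]]
91 0 30 err mm 32.7 J [  13.    7.  -54.   -0.   -0. -100.] clr/zmin [[8.0, 70.0], [28.0, 104.0]]
91 10 0 err mm 0.0 J [  5.  18. -22. -13. -50. -86.] clr/zmin [[-19.0, 79.0], [-14.0, 118.0]]
91 10 10 err mm 0.0 J [  6.  13. -30. -15. -37. -85.] clr/zmin [[-10.0, 72.0], [-0.0, 109.0]]
91 10 15 err mm 0.0 J [  7.  11. -34. -16. -30. -84.] clr/zmin [[-5.0, 67.0], [7.0, 104.0]]
91 10 20 err mm 0.0 J [  7.   9. -37. -18. -24. -82.] clr/zmin [[1.0, 63.0], [15.0, 99.0]]
91 10 25 err mm 0.0 J [  7.   8. -40. -22. -17. -79.] clr/zmin [[6.0, 58.0], [23.0, 93.0]]
91 10 30 err mm 0.0 J [  6.   7. -42. -30. -12. -
[... 1573 characters left out ...]
37. -27. -21. -68.] clr/zmin [[11.0, 58.0], [29.0, 93.0]]
95 10 30 err mm 0.0 J [  2.   8. -38. -36. -18. -58.] clr/zmin [[17.0, 53.0], [37.0, 86.0]]
95 18 0 err mm 0.0 J [ -1.  21. -16. -22. -57. -71.] clr/zmin [[-9.0, 64.0], [-1.0, 101.0]]
95 18 10 err mm 0.0 J [ -3.  16. -22. -27. -47. -66.] clr/zmin [[-0.0, 57.0], [12.0, 93.0]]
95 18 15 err mm 0.0 J [ -4.  14. -25. -30. -42. -62.] clr/zmin [[5.0, 53.0], [20.0, 89.0]]
95 18 20 err mm 0.0 J [ -5.  13. -28. -35. -37. -57.] clr/zmin [[10.0, 48.0], [27.0, 83.0]]
95 18 25 err mm 0.0 J [ -8.  12. -29. -41. -34. -50.] clr/zmin [[15.0, 44.0], [35.0, 77.0]]
95 18 30 err mm 0.0 J [-11.  11. -31. -49. -32. -40.] clr/zmin [[21.0, 39.0], [43.0, 71.0]]
```

```bash
cat > go2.py <<'E'
import sys
from ik import *
from plant import ctrl
o=ctrl.get_obs(); R=Ro.from_euler('xyz',o['orientation'],degrees=True).as_matrix(); p=o['tool_pos']
print('t',round(o['clock'],2),'p',p.round(4),'F',o['force'].round(1),'open',round(o['opening'],4),'J',o['joint_pos'].round(0))
a=[float(v) for v in sys.argv[1:]]  # x y z tau phi yaw
W=tool(*a[3:6]); rv=Ro.from_matrix(R.T@W).as_rotvec(degrees=True)/5
dp=np.array(a[:3])-p; print('world mm',(dp*1000).round(1),'cur axes',(R.T@dp*1000).round(1),'target axes',(W.T@dp*1000).round(1),'rot(5deg)',rv.round(2))
c,j=ik(np.array(a[:3]),W,[o['joint_pos']]); print('ik err',round(np.sqrt(2*c)*1000,2),j.round(0), 'tool axes W',W.round(3).tolist())
E
python3 - <<'E'
from ik import *
W=tool(20,8,93);print((np.array([.527,-.067,.0417])-.016*W[:,0]).round(4))
E
python3 go2.py .5217 -.067 .115 20 8 93
```

```text
[ 0.5216 -0.0694  0.0566]
t 5.78 p [ 0.5191 -0.0672  0.109 ] F [0.1 0.1 0.2] open 0.0434 J [  15.   -1.  -57.   28.  -10. -127.]
world mm [2.6 0.2 6. ] cur axes [-4.3 -4.8  0. ] target axes [-4.7 -4.4  0.9] rot(5deg) [ 0.86 -1.4   0.95]
ik err 0.0 [ 10.   3. -37. -10. -30. -90.] tool axes W [[0.335, -0.941, -0.052], [0.149, -0.002, 0.989], [-0.931, -0.339, 0.139]]
```

Emit:
send_rows:
  deltas:
    - {"dx":-6,"dy":-4,"dz":0,"ax":0.2,"ay":-0.3,"az":0.2,"fingers":0.4}
    - {"dx":0,"dy":0,"dz":0,"ax":0.2,"ay":-0.3,"az":0.2,"fingers":0.35}
    - {"dx":0,"dy":0,"dz":0,"ax":0.2,"ay":-0.3,"az":0.2,"fingers":0.35}
    - {"dx":0,"dy":0,"dz":0,"ax":0.2,"ay":-0.3,"az":0.2,"fingers":0.35}
    - {"dx":0,"dy":0,"dz":0,"ax":0.06,"ay":-0.2,"az":0.15,"fingers":0.35}
    - {"dx":0,"dy":0,"dz":0,"ax":0,"ay":0,"az":0,"fingers":0.35}

```text
clock: 6.52
tool_pos: [0.5214, -0.0669, 0.1166]
orientation: [-67.6, 68.3, 23.9]
force: [-0.2, 0.4, 0.5]
opening: 0.0308
```

```bash
python3 go2.py .5216 -.0694 .0566 20 8 93; python3 -c "
from h import *
snap('scene','s4');snap('top','t4')
crop('s4',200,150,320,320,4,'s4c');crop('t4',220,140,340,240,6,'t4c')"
```

```text
t 6.53 p [ 0.5214 -0.0669  0.1166] F [-0.2  0.4  0.5] open 0.0308 J [ 10.   3. -37. -11. -30. -90.]
world mm [  0.2  -2.5 -60. ] cur axes [ 55.4  20.2 -10.9] target axes [ 55.5  20.1 -10.9] rot(5deg) [-0.01  0.01  0.03]
ik err 0.0 [  9.   9. -39. -15. -22. -85.] tool axes W [[0.335, -0.941, -0.052], [0.149, -0.002, 0.989], [-0.931, -0.339, 0.139]]
```

View pics/s4c.png

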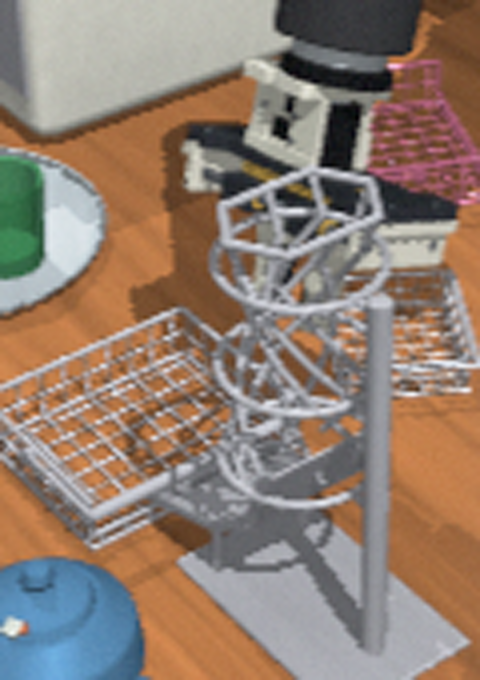

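View pics/t4c.png

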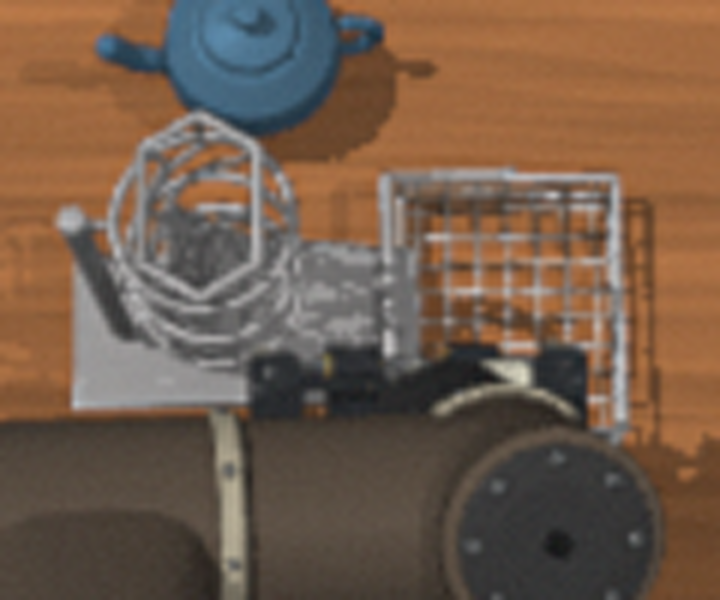

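Emit:
send_rows:
  deltas:
    - {"dx":14,"dy":5,"dz":-2.7,"ax":0,"ay":0,"az":0,"fingers":0.35}
    - {"dx":14,"dy":5,"dz":-2.7,"ax":0,"ay":0,"az":0,"fingers":0.35}
    - {"dx":10,"dy":4,"dz":-2,"ax":0,"ay":0,"az":0,"fingers":0.35}
    - {"dx":0,"dy":0,"dz":0,"ax":0,"ay":0,"az":0,"fingers":0.35}

```text
clock: 7.12
tool_pos: [0.5191, -0.0689, 0.0725]
orientation: [-67.6, 68.6, 24.0]
force: [-0.2, 0.4, -0.4]
opening: 0.0307
```

Emit:
send_rows:
  deltas:
    - {"dx":9,"dy":3,"dz":-2,"ax":0,"ay":0,"az":0,"fingers":0.35}
    - {"dx":8,"dy":3,"dz":-1.5,"ax":0,"ay":0,"az":0,"fingers":0.35}
    - {"dx":0,"dy":0,"dz":0,"ax":0,"ay":0,"az":0,"fingers":0.35}

```text
clock: 7.5
tool_pos: [0.5198, -0.0699, 0.055]
orientation: [-67.6, 68.6, 23.9]
force: [0.0, -0.5, 0.4]
opening: 0.0308
```

```bash
python3 go2.py .5216 -.0694 .0566 20 8 93; python3 -c "
from h import *
snap('scene','s5');snap('top','t5')
crop('s5',200,200,290,320,6,'s5c');crop('t5',220,140,340,240,6,'t5c')"
```

```text
t 7.5 p [ 0.5198 -0.0699  0.055 ] F [ 0.  -0.5  0.4] open 0.0308 J [  9.   9. -39. -15. -22. -84.]
world mm [1.8 0.5 1.6] cur axes [-0.8 -2.3  0.6] target axes [-0.8 -2.3  0.6] rot(5deg) [-0.   -0.   -0.01]
ik err 0.0 [  9.   9. -39. -15. -22. -85.] tool axes W [[0.335, -0.941, -0.052], [0.149, -0.002, 0.989], [-0.931, -0.339, 0.139]]
```

View pics/s5c.png

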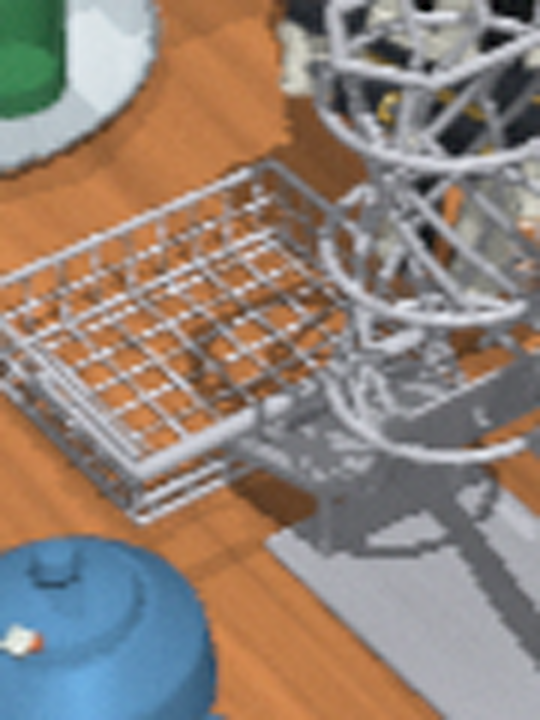

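View pics/t5c.png

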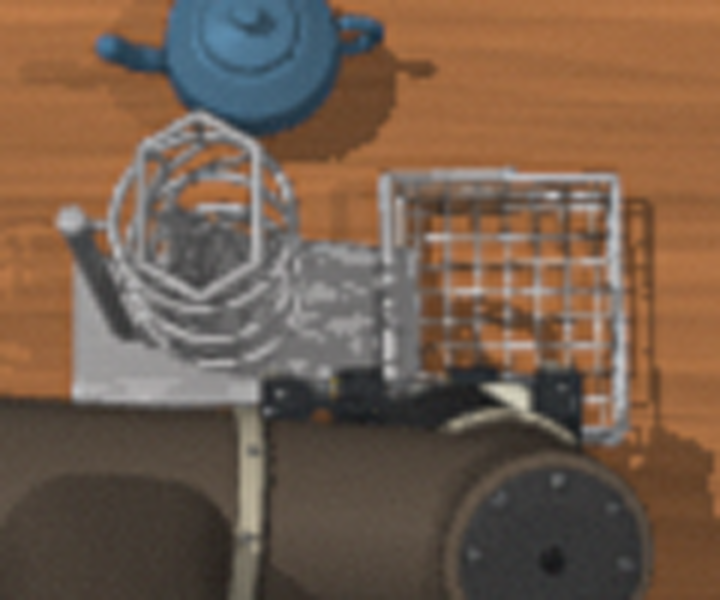

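Emit:
send_rows:
  deltas:
    - {"dx":0,"dy":0,"dz":0,"ax":0,"ay":0,"az":0,"fingers":0.05}
    - {"dx":0,"dy":0,"dz":0,"ax":0,"ay":0,"az":0,"fingers":0.05}
    - {"dx":0,"dy":0,"dz":0,"ax":0,"ay":0,"az":0,"fingers":0.05}
    - {"dx":0,"dy":0,"dz":0,"ax":0,"ay":0,"az":0,"fingers":0.05}

```text
clock: 8.1
tool_pos: [0.5203, -0.0698, 0.0559]
orientation: [-67.7, 68.5, 23.9]
force: [0.2, -0.3, -0.1]
opening: 0.0049
```

```bash
python3 - <<'E'
from h import *
from scipy.spatial.transform import Rotation as Ro
o=ctrl.get_obs();R=Ro.from_euler('xyz',o['orientation'],degrees=True).as_matrix();t=o['tool_pos']
for n,f,b,k in(('scene','s6',(225,225,300,290),8),('top','t6',(265,160,335,220),10)):
    s=snap(n,f); im=cv2.resize(s['image'][b[1]:b[3],b[0]:b[2]],None,fx=k,fy=k,interpolation=2)
    for v,c in(((.025,0,0),(0,255,0)),((.016,0,0),(0,0,255)),((.016,0,.015),(255,0,255)),((.016,0,-.015),(255,255,0)),((.025,.0095,0),(0,255,0)),((.025,-.0095,0),(0,255,0))):
        q=((px(s,t+R@np.array(v))+.5-b[:2])*k).astype(int); cv2.circle(im,tuple(int(a) for a in q),3,c,-1)
    cv2.imwrite(f'pics/{f}g.png',im)
print(t+R@[.025,0,0],t+R@[.016,0,0])
E
```

```text
[ 0.52865787 -0.06606131  0.03266225] [ 0.52563824 -0.0673976   0.04103459]
```

View pics/s6g.png

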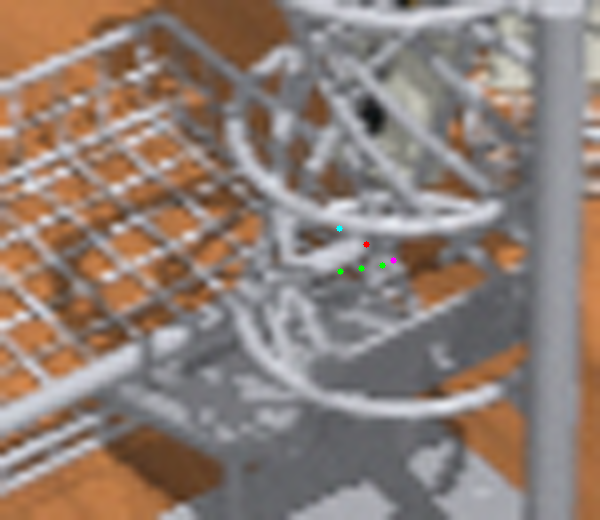

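View pics/t6g.png

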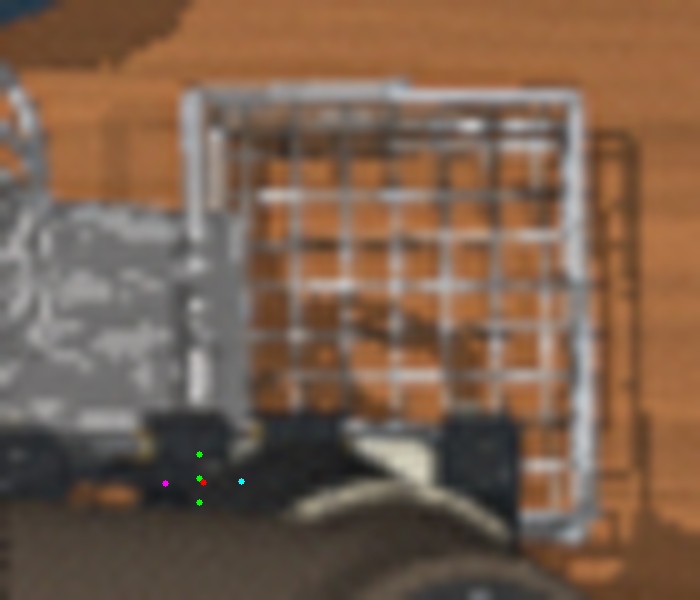

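The jaws closed to 4.9 mm, so they missed the bar, even though the predicted jaw centre lies on it in both views. I'll check where the fingertips really are, using the earlier free pose.

```bash
python3 - <<'E'
from h import *
from scipy.spatial.transform import Rotation as Ro
s=load('s1'); R=Ro.from_euler('xyz',[-90.1,57.3,3.8],degrees=True).as_matrix(); t=np.array([.4805,-.0709,.2498])
b=(260,120,345,195);k=9
im=cv2.resize(s['image'][b[1]:b[3],b[0]:b[2]],None,fx=k,fy=k,interpolation=2)
for x,c in((.025,(0,255,0)),(.006,(0,0,255)),(-.02,(255,0,255)),(-.041,(255,255,0))):
  for z in(-.022,.022):
    q=((px(s,t+R@np.array([x,0,z]))+.5-b[:2])*k).astype(int); cv2.circle(im,tuple(int(a) for a in q),4,c,-1)
cv2.imwrite('pics/s1g.png',im)
E
```

```text
(no output)
```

View pics/s1g.png

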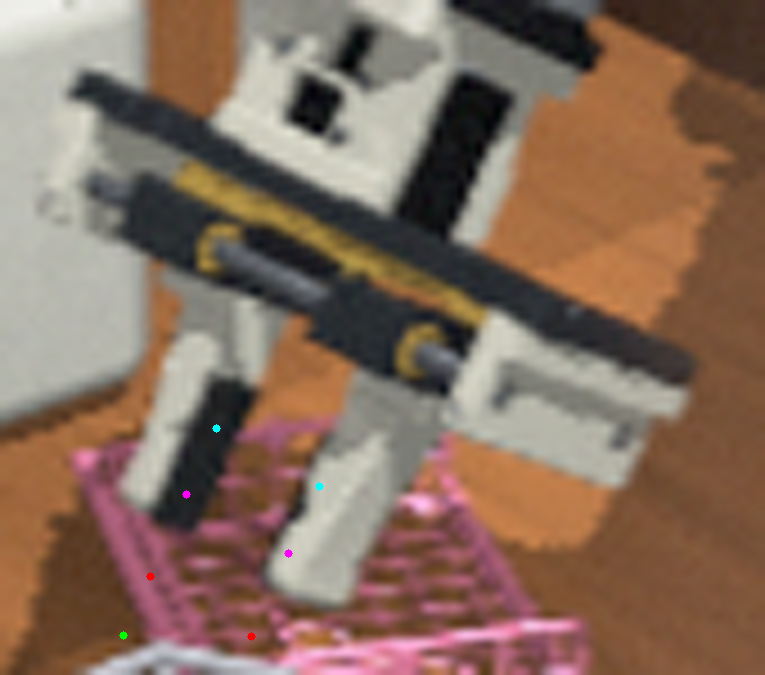

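```bash
python3 - <<'E'
from h import *
from scipy.spatial.transform import Rotation as Ro
s=load('s1'); R=Ro.from_euler('xyz',[-90.1,57.3,3.8],degrees=True).as_matrix(); t=np.array([.4805,-.0709,.2498])
for x in(-.02,-.01,0,.01): print('s1',x,[((px(s,t+R@np.array([x,0,z]))+.5-(260,120))*9).round(0) for z in(-.022,.022)])
s=load('scene0'); R=Ro.from_euler('xyz',[5.839,89.914,121.72],degrees=True).as_matrix(); t=np.array([.29444,-.60688,.21452])
for x in(-.02,-.01,0,.01,.025): print('s0',x,[((px(s,t+R@np.array([x,0,z]))+.5)*4-(600,180)).round(0) for z in(-.0437,.0437)])
crop('scene0',200,70,270,125,10,'g2')
E
```

```text
s1 -0.02 [array([187., 495.]), array([289., 554.])]
s1 -0.01 [array([173., 526.]), array([274., 586.])]
s1 0 [array([158., 558.]), array([260., 618.])]
s1 0.01 [array([144., 589.]), array([245., 650.])]
s0 -0.02 [array([288., 249.]), array([373., 266.])]
s0 -0.01 [array([289., 259.]), array([373., 277.])]
s0 0 [array([289., 270.]), array([374., 288.])]
s0 0.01 [array([290., 280.]), array([375., 298.])]
s0 0.025 [array([291., 296.]), array([375., 314.])]
```

View pics/g2.png

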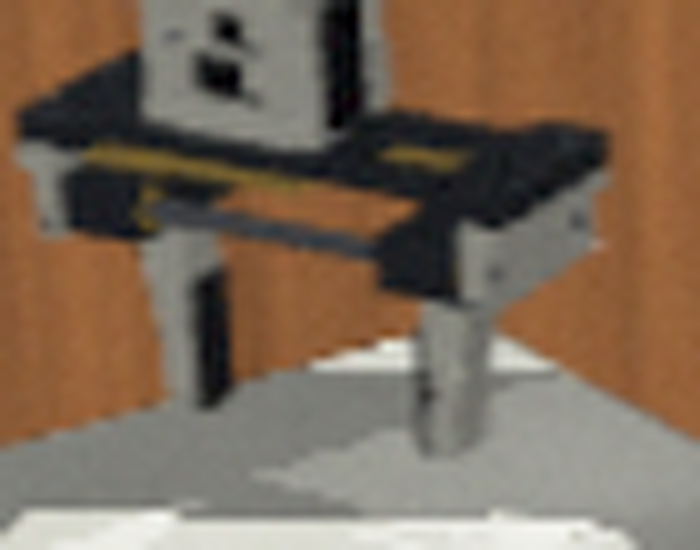

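The fingertips really stand about 32 mm behind where the reported TCP implies, along the tool axis: tip at tool x ≈ -7 mm in two independent poses. All the stated gripper sizes fit with that shift. I'll redo the grip plan with the corrected tool.

```bash
cat > srch2.py <<'E'
from ik import *
from plant import ctrl
j0=ctrl.get_obs()['joint_pos']; ax=np.array([.589,.039])
TIP=-.007
body=np.array([[x,y,z] for x in np.linspace(-.073,-.19,8) for y in np.linspace(-.039,.039,9) for z in np.linspace(-.0965,.0965,25)])
def fing(h): return np.array([[x,y,s*z] for x in np.linspace(TIP,-.073,23) for y in np.linspace(-.0095,.0095,7) for z in np.linspace(h,h+.021,5) for s in(-1,1)])
F=fing(.013)
def sd(pts,lo,hi): # distance outside box
    d=np.maximum(np.maximum(lo-pts,pts-hi),0); return np.linalg.norm(d,axis=1).min()
for yaw in(93,95,97):
  for phi in(4,8,12,16):
    for tau in(15,20,25,30):
     for bx in (.527,):
      W=tool(tau,phi,yaw); a=W[:,0]; bar=np.array([bx,-.067,.0417]); p=bar-(TIP-.009)*a
      B=p+body@W.T; G=p+F@W.T
      m=B[:,2]>.085; cage=np.hypot(*(B[m,:2]-ax).T).min()-.051
      al=np.vstack([B,G]); wall=sd(al,np.array([.506,-.217,0]),np.array([.5115,-.077,.044])); slide=sd(al,np.array([.543,-.1,0]),np.array([.635,.09,.09])); arm=sd(al,np.array([.497,-.15,.03]),np.array([.51,-.067,.046]))
      zf=al[:,2].min()
      if min(cage,wall,slide,arm)<.001: continue
      c,j=ik(p,W,[j0,[10,5,-45,10,-25,-110]])
      print(yaw,phi,tau,'err',round(np.sqrt(2*c)*1000,1),'J',j.round(0),'cage,wall,slide,arm,zmin',np.round(np.array([cage,wall,slide,arm,zf])*1000,0))
E
python3 srch2.py
```

```text
93 4 25 err 4.7 J [  14.   11.  -53.    5.   -1. -107.] cage,wall,slide,arm,zmin [ 6.  4.  2.  4. 27.]
93 4 30 err 8.3 J [ 13.  11. -48. -17.  -0. -84.] cage,wall,slide,arm,zmin [12.  3.  2.  3. 27.]
93 8 20 err 0.0 J [  9.  13. -39. -17. -19. -82.] cage,wall,slide,arm,zmin [ 2.  4.  2.  5. 25.]
93 8 25 err 0.0 J [  9.  12. -41. -22. -13. -77.] cage,wall,slide,arm,zmin [ 8.  3.  2.  4. 25.]
93 8 30 err 0.0 J [  7.  11. -40. -32.  -9. -65.] cage,wall,slide,arm,zmin [13.  2.  2.  2. 25.]
93 12 20 err 0.0 J [  3.  14. -33. -27. -25. -70.] cage,wall,slide,arm,zmin [ 4.  4.  2.  4. 23.]
93 12 25 err 0.0 J [  2.  13. -35. -34. -21. -62.] cage,wall,slide,arm,zmin [ 9.  2.  2.  3. 23.]
93 12 30 err 0.0 J [ -1.  12. -35. -44. -18. -50.] cage,wall,slide,arm,zmin [15.  1.  2.  1. 22.]
93 16 15 err 0.0 J [ -1.  16. -28. -29. -35. -66.] cage,wall,slide,arm,zmin [ 2.  4.  3.  5. 22.]
93 16 20 err 0.0 J [ -2.  15. -30. -34. -31. -61.] cage,wall,slide,arm,zmin [ 7.  3.  2.  4. 21.]
93 16 25 err 0.0 J [ -4.  14. -31. -41. -27. -53.] cage,wall,slide,arm,zmin [12.  1.  2.  2. 21.]
95 4 20 err 0.0 J [ 13.  12. -45.  -4. -13. -95.] cage,wall,slide,arm,zmin [ 4.  5.  1.  6. 28.]
95 8 20 err 0.0 J [  8.  13. -37. -19. -20. -78.] cage,wall,slide,arm,zmin [ 5.  5.  1.  6. 25.]
95 12 20 err 0.0 J [  3.  14. -32. -28. -26. -66.] cage,wall,slide,arm,zmin [ 6.  5.  1.  5. 23.]
95 16 15 err 0.0 J [ -1.  16. -27. -29. -36. -64.] cage,wall,slide,arm,zmin [ 3.  5.  2.  6. 22.]
95 16 20 err 0.0 J [ -2.  15. -29. -35. -32. -58.] cage,wall,slide,arm,zmin [ 9.  4.  1.  5. 21.]
```

```bash
python3 - <<'E'
from ik import *
W=tool(22,12,93);b=np.array([.527,-.067,.0417]);print((b+.016*W[:,0]).round(4),(b-.014*W[:,0]).round(4))
E
python3 go2.py .522 -.0699 .0544 22 12 93;python3 go2.py .533 -.064 .0272 22 12 93
```

```text
[ 0.5328 -0.0636  0.0272] [ 0.5219 -0.07    0.0544]
t 8.2 p [ 0.5202 -0.0698  0.0559] F [-0.1  0.7 -0.4] open 0.0042 J [  9.   9. -39. -15. -22. -85.]
world mm [ 1.8 -0.1 -1.5] cur axes [ 1.9 -1.2 -0.4] target axes [ 1.9 -1.1 -0.5] rot(5deg) [ 0.29 -0.75 -0.39]
ik err 0.0 [  3.  10. -35. -26. -26. -70.] tool axes W [[0.364, -0.93, -0.051], [0.212, 0.029, 0.977], [-0.907, -0.366, 0.208]]
t 8.2 p [ 0.5202 -0.0698  0.0559] F [-0.1  0.7 -0.4] open 0.0042 J [  9.   9. -39. -15. -22. -85.]
world mm [ 12.8   5.8 -28.7] cur axes [31.8 -2.3  1. ] target axes [31.9 -1.2 -1. ] rot(5deg) [ 0.29 -0.75 -0.39]
ik err 0.0 [  3.  13. -34. -29. -23. -67.] tool axes W [[0.364, -0.93, -0.051], [0.212, 0.029, 0.977], [-0.907, -0.366, 0.208]]
```

Emit:
send_rows:
  deltas:
    - {"dx":0,"dy":0,"dz":0,"ax":0.15,"ay":-0.38,"az":-0.2,"fingers":0.35}
    - {"dx":0,"dy":0,"dz":0,"ax":0.14,"ay":-0.37,"az":-0.19,"fingers":0.35}
    - {"dx":0,"dy":0,"dz":0,"ax":0,"ay":0,"az":0,"fingers":0.35}
    - {"dx":10,"dy":-1,"dz":0,"ax":0,"ay":0,"az":0,"fingers":0.35}
    - {"dx":8,"dy":0,"dz":0,"ax":0,"ay":0,"az":0,"fingers":0.35}
    - {"dx":0,"dy":0,"dz":0,"ax":0,"ay":0,"az":0,"fingers":0.35}

```text
clock: 8.95
tool_pos: [0.5273, -0.0655, 0.0387]
orientation: [-60.3, 65.2, 30.4]
force: [1.2, 0.1, 0.1]
opening: 0.0308
```

```bash
python3 go2.py .533 -.064 .0272 22 12 93
```

```text
t 8.95 p [ 0.5273 -0.0655  0.0387] F [1.2 0.1 0.1] open 0.0308 J [  3.  12. -34. -28. -24. -69.]
world mm [  5.7   1.5 -11.5] cur axes [12.8 -1.1 -1.2] target axes [12.8 -1.1 -1.2] rot(5deg) [ 0.    0.   -0.03]
ik err 0.0 [  3.  13. -34. -29. -23. -67.] tool axes W [[0.364, -0.93, -0.051], [0.212, 0.029, 0.977], [-0.907, -0.366, 0.208]]
```

Emit:
send_rows:
  deltas:
    - {"dx":7,"dy":-1,"dz":-1,"ax":0,"ay":0,"az":0,"fingers":0.35}
    - {"dx":6,"dy":0,"dz":0,"ax":0,"ay":0,"az":0,"fingers":0.35}
    - {"dx":0,"dy":0,"dz":0,"ax":0,"ay":0,"az":0,"fingers":0.35}

```text
clock: 9.32
tool_pos: [0.5333, -0.0642, 0.0276]
orientation: [-60.3, 65.1, 30.3]
force: [0.4, 0.9, 0.1]
opening: 0.0308
```

Emit:
send_rows:
  deltas:
    - {"dx":0,"dy":0,"dz":0,"ax":0,"ay":0,"az":0,"fingers":0.05}
    - {"dx":0,"dy":0,"dz":0,"ax":0,"ay":0,"az":0,"fingers":0.05}
    - {"dx":0,"dy":0,"dz":0,"ax":0,"ay":0,"az":0,"fingers":0.05}
    - {"dx":0,"dy":0,"dz":0,"ax":0,"ay":0,"az":0,"fingers":0.05}

```text
clock: 9.82
tool_pos: [0.5335, -0.0644, 0.0283]
orientation: [-60.4, 65.1, 30.2]
force: [1.0, -2.1, -1.3]
opening: 0.0089
```

```bash
python3 go2.py .533 -.064 .0272 22 12 93;python3 -c "
from h import *
snap('scene','s7');snap('top','t7')
crop('s7',200,200,300,320,6,'s7c')"
```

```text
t 9.82 p [ 0.5335 -0.0644  0.0283] F [ 1.  -2.1 -1.3] open 0.0089 J [  3.  13. -34. -29. -23. -67.]
world mm [-0.5  0.4 -1.1] cur axes [0.9 0.9 0.2] target axes [0.9 0.9 0.2] rot(5deg) [-0.  0.  0.]
ik err 0.0 [  3.  13. -34. -29. -23. -67.] tool axes W [[0.364, -0.93, -0.051], [0.212, 0.029, 0.977], [-0.907, -0.366, 0.208]]
```

View pics/s7c.png

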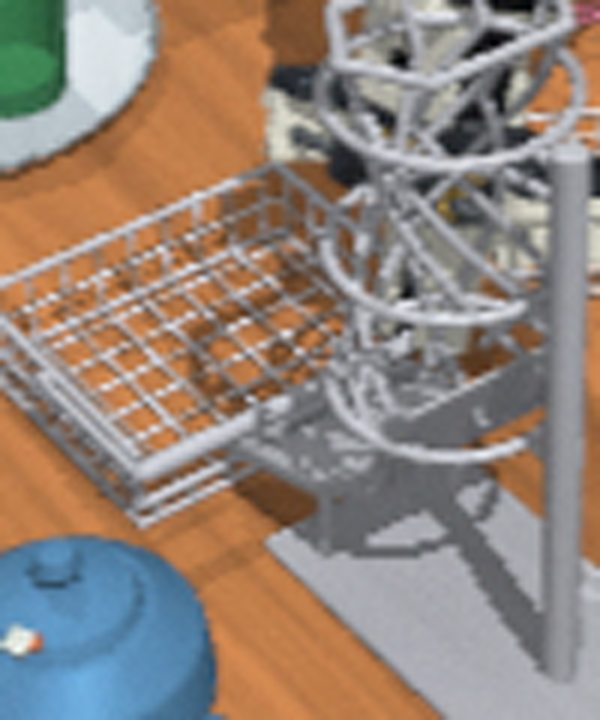

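The bar is gripped: opening 8.9 mm, small force. Next I'll work out the arc to swing it over.

```bash
python3 - <<'E'
from ik import *
from plant import ctrl
o=ctrl.get_obs();W=Ro.from_euler('xyz',o['orientation'],degrees=True).as_matrix();p=o['tool_pos'];j=o['joint_pos']
th=np.radians(np.arange(1.2,156,11));prev=None
for t in th:
    s=np.array([ -.017*-.08*(1-np.cos(t)), -.08*(1-np.cos(t)), .08*np.sin(t)-.0017])
    c,j2=ik(p+s,W,[j]); 
    if prev is not None: print(round(np.degrees(t)),(W.T@(s-prev)*1000).round(1),'err',round(np.sqrt(2*c)*1000,1),j2.round(0),'maxdJ',np.abs(j2-j).max().round(0))
    prev=s;j=j2
E
```

```text
12 [-14.2  -5.7   1.4] err 0.0 [  3.  11. -34. -27. -25. -70.] maxdJ 2.0
23 [-14.2  -5.6  -1.5] err 0.0 [  3.  10. -33. -26. -26. -71.] maxdJ 2.0
34 [-13.7  -5.3  -4.4] err 0.0 [  2.   9. -33. -25. -28. -71.] maxdJ 2.0
45 [-12.7  -4.8  -7.1] err 0.0 [  1.   8. -32. -24. -30. -71.] maxdJ 2.0
56 [-11.3  -4.1  -9.6] err 0.0 [ -1.   8. -31. -24. -32. -70.] maxdJ 2.0
67 [ -9.4  -3.3 -11.7] err 0.0 [ -3.   8. -29. -24. -34. -68.] maxdJ 2.0
78 [ -7.2  -2.3 -13.4] err 0.0 [ -5.   8. -28. -25. -36. -66.] maxdJ 2.0
89 [ -4.7  -1.3 -14.6] err 0.0 [ -7.   8. -27. -25. -37. -64.] maxdJ 2.0
100 [ -2.   -0.2 -15.2] err 0.0 [-10.   9. -26. -26. -38. -62.] maxdJ 2.0
111 [  0.7   0.9 -15.3] err 0.0 [-12.  10. -25. -27. -39. -59.] maxdJ 2.0
122 [  3.4   1.9 -14.8] err 0.0 [-14.  11. -24. -27. -39. -57.] maxdJ 2.0
133 [  6.    2.9 -13.8] err 0.0 [-15.  13. -23. -28. -39. -54.] maxdJ 2.0
144 [  8.4   3.8 -12.3] err 0.0 [-17.  14. -23. -29. -39. -52.] maxdJ 2.0
155 [ 10.4   4.5 -10.3] err 0.0 [-18.  16. -23. -30. -38. -50.] maxdJ 2.0
```

Emit:
send_rows:
  deltas:
    - {"dx":-14,"dy":-5.7,"dz":1.4,"ax":0,"ay":0,"az":0,"fingers":0.05}
    - {"dx":-14,"dy":-5.6,"dz":-1.5,"ax":0,"ay":0,"az":0,"fingers":0.05}
    - {"dx":-13.7,"dy":-5.3,"dz":-4.4,"ax":0,"ay":0,"az":0,"fingers":0.05}
    - {"dx":-12.7,"dy":-4.8,"dz":-7.1,"ax":0,"ay":0,"az":0,"fingers":0.05}

```text
clock: 10.42
tool_pos: [0.5338, -0.088, 0.0837]
orientation: [-60.3, 65.1, 30.4]
force: [0.4, -0.2, -4.1]
opening: 0.0085
```

```bash
python3 -c "
from h import *
o=ctrl.get_obs();print(o['opening'],o['force'],o['tool_pos'])
snap('scene','s8')
crop('s8',190,180,310,320,5,'s8c')"
```

```text
0.008450329152883136 [ 0.36188016 -0.16521245 -4.08129578] [ 0.53375033 -0.08798045  0.08372933]
```

View pics/s8c.png

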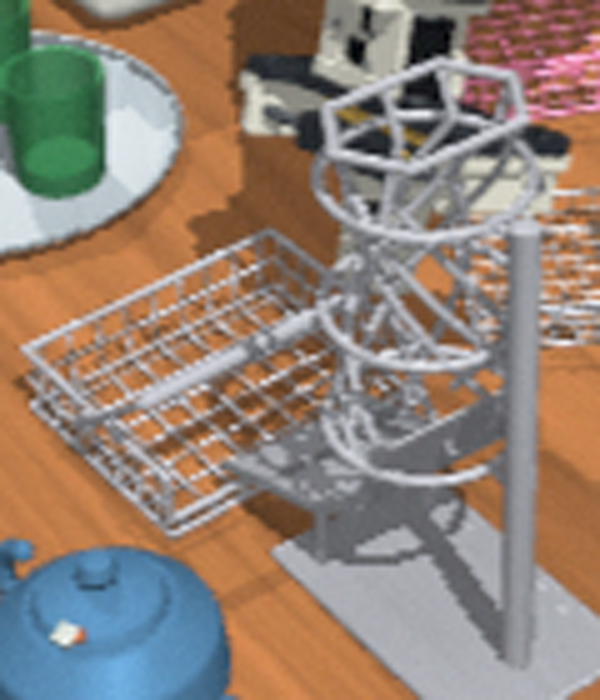

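The bail is lifted about 45° and the basket hasn't moved. I'll carry on over the top.

Emit:
send_rows:
  deltas:
    - {"dx":-11.3,"dy":-4.1,"dz":-9.6,"ax":0,"ay":0,"az":0,"fingers":0.05}
    - {"dx":-9.4,"dy":-3.3,"dz":-11.7,"ax":0,"ay":0,"az":0,"fingers":0.05}
    - {"dx":-7.2,"dy":-2.3,"dz":-13.4,"ax":0,"ay":0,"az":0,"fingers":0.05}
    - {"dx":-4.7,"dy":-1.3,"dz":-14.6,"ax":0,"ay":0,"az":0,"fingers":0.05}
    - {"dx":-2,"dy":-0.2,"dz":-15.2,"ax":0,"ay":0,"az":0,"fingers":0.05}
    - {"dx":0.7,"dy":0.9,"dz":-15.3,"ax":0,"ay":0,"az":0,"fingers":0.05}
    - {"dx":3.4,"dy":1.9,"dz":-14.8,"ax":0,"ay":0,"az":0,"fingers":0.05}
    - {"dx":6,"dy":2.9,"dz":-13.8,"ax":0,"ay":0,"az":0,"fingers":0.05}
    - {"dx":8.4,"dy":3.8,"dz":-12.3,"ax":0,"ay":0,"az":0,"fingers":0.05}

```text
clock: 11.6
tool_pos: [0.5422, -0.2158, 0.0791]
orientation: [-62.4, 64.6, 28.3]
force: [0.9, -4.4, 5.6]
opening: 0.0089
```

```bash
python3 -c "
from h import *
o=ctrl.get_obs();print(o['opening'],o['force'],o['tool_pos'])
snap('scene','s9')
crop('s9',190,150,310,320,4,'s9c')"
```

```text
0.008949188488642157 [ 0.91124086 -4.43517408  5.61779021] [ 0.54217376 -0.2157723   0.07908306]
```

View pics/s9c.png

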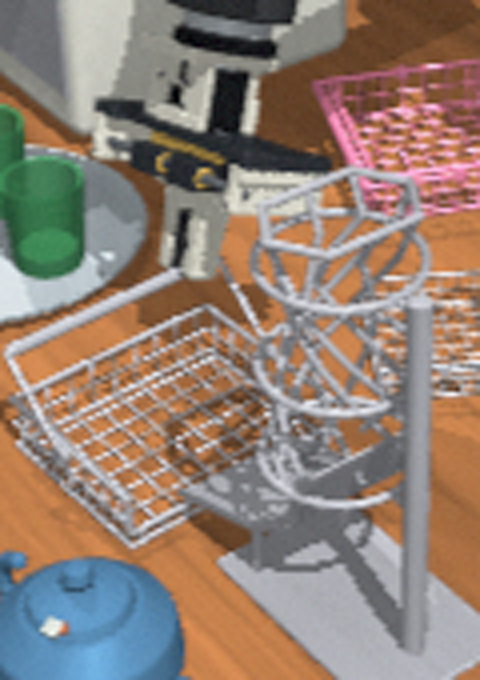

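Emit:
send_rows:
  deltas:
    - {"dx":10.4,"dy":4.5,"dz":-10,"ax":0,"ay":0,"az":0,"fingers":0.05}
    - {"dx":0,"dy":0,"dz":0,"ax":0,"ay":0,"az":0,"fingers":0.3}
    - {"dx":0,"dy":0,"dz":0,"ax":0,"ay":0,"az":0,"fingers":0.4}
    - {"dx":0,"dy":0,"dz":0,"ax":0,"ay":0,"az":0,"fingers":0.4}
    - {"dx":-20,"dy":-7,"dz":0,"ax":0,"ay":0,"az":0,"fingers":0.4}
    - {"dx":-25,"dy":-9,"dz":0,"ax":0,"ay":0,"az":0,"fingers":0.4}
    - {"dx":-25,"dy":-9,"dz":0,"ax":0,"ay":0,"az":0,"fingers":0.4}

```text
clock: 12.52
tool_pos: [0.5338, -0.2318, 0.1335]
orientation: [-60.4, 65.1, 30.3]
force: [-0.3, -1.2, -0.4]
opening: 0.035
```

```bash
python3 -c "
from h import *
o=ctrl.get_obs();print(o['opening'],o['force'],o['tool_pos'],o['orientation'])
snap('scene','s10');snap('top','t10')
crop('s10',190,150,310,320,4,'s10c');crop('t10',220,140,340,240,6,'t10c')"
```

```text
0.034984779863481 [-0.32208887 -1.17120493 -0.36631545] [ 0.53382812 -0.23181922  0.13350099] [-60.37561442  65.09294238  30.33430486]
```

View pics/s10c.png

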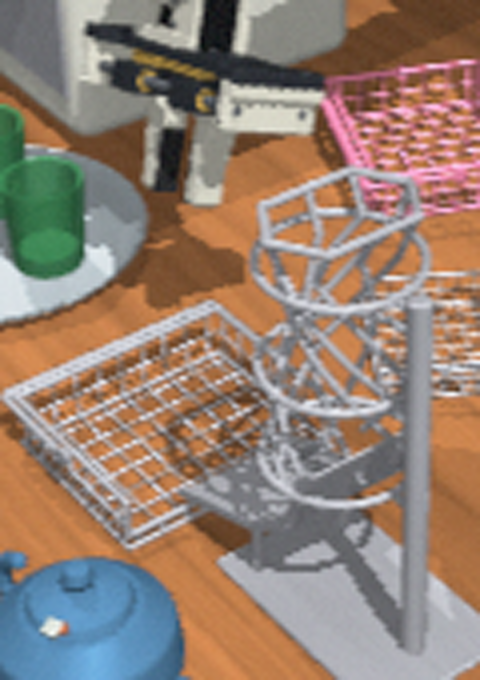

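View pics/t10c.png

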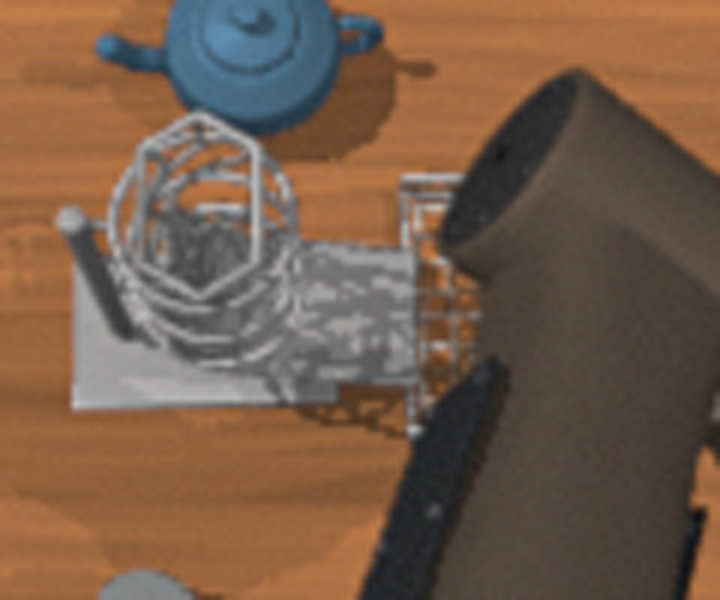

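The bail now lies at the far end and the basket hasn't shifted noticeably. Next, the lid.

```bash
python3 go2.py .52 -.2 .35 0 0 93; python3 go2.py .489 .392 .35 0 0 106.5;python3 go2.py .489 .392 .059 0 0 106.5; python3 - <<'E'
from ik import *
from plant import ctrl
j=ctrl.get_obs()['joint_pos']
for k in np.linspace(0,1,9):
    c,j=ik(np.array([.52-.031*k,-.2+.592*k,.35]),tool(0,0,93+13.5*k),[j]); print(round(np.sqrt(2*c)*1000,1),j.round(0))
E
```

```text
t 12.62 p [ 0.5355 -0.233   0.1362] F [0.8 0.4 0.1] open 0.0351 J [-19.  11. -19. -26. -46. -55.]
world mm [-15.5  33.  213.8] cur axes [-192.5  -64.    76.9] target axes [-213.8   13.8   33.7] rot(5deg) [-0.44  2.34  4.43]
ik err 0.0 [ -1.   6.  -1.   0. -83. -86.] tool axes W [[0.0, -0.999, -0.052], [0.0, -0.052, 0.999], [-1.0, 0.0, 0.0]]
t 12.62 p [ 0.5355 -0.233   0.1362] F [0.8 0.4 0.1] open 0.0351 J [-19.  11. -19. -26. -46. -55.]
world mm [-46.5 625.  213.8] cur axes [-79.3 -19.  657.1] target axes [-213.8 -132.9  612.4] rot(5deg) [-3.09  1.81  4.69]
ik err 0.0 [  57.   13.    7.    0.  -84. -130.] tool axes W [[0.0, -0.959, -0.284], [0.0, -0.284, 0.959], [-1.0, 0.0, 0.0]]
t 12.62 p [ 0.5355 -0.233   0.1362] F [0.8 0.4 0.1] open 0.0351 J [-19.  11. -19. -26. -46. -55.]
world mm [-46.5 625.  -77.2] cur axes [184.2  88.9 597.4] target axes [  77.2 -132.9  612.4] rot(5deg) [-3.09  1.81  4.69]
ik err 0.0 [  57.   24.  -16.   -0.  -50. -130.] tool axes W [[0.0, -0.959, -0.284], [0.0, -0.284, 0.959], [-1.0, 0.0, 0.0]]
0.0 [ -1.   6.  -1.   0. -83. -86.]
0.0 [  7.   3.  -4.  -0. -83. -93.]
0.0 [  16.    2.   -6.   -0.  -82. -100.]
0.0 [  25.    1.   -6.   -0.  -82. -107.]
0.0 [  33.    2.   -6.   -0.  -82. -113.]
0.0 [  40.    3.   -4.    0.  -83. -119.]
0.0 [  46.    6.   -2.    0.  -83. -123.]
0.0 [  52.    9.    2.    0.  -83. -127.]
0.0 [  57.   13.    7.    0.  -84. -130.]
```

Emit:
send_rows:
  deltas:
    - {"dx":-38,"dy":-13,"dz":15,"ax":0,"ay":0,"az":0,"fingers":0.45}
    - {"dx":-38,"dy":-13,"dz":15,"ax":0,"ay":0,"az":0,"fingers":0.45}
    - {"dx":-38,"dy":-13,"dz":15,"ax":0,"ay":0,"az":0,"fingers":0.45}
    - {"dx":-38,"dy":-13,"dz":15,"ax":0,"ay":0,"az":0,"fingers":0.45}
    - {"dx":-40,"dy":-12,"dz":16,"ax":0,"ay":0,"az":0,"fingers":0.45}
    - {"dx":0,"dy":0,"dz":0,"ax":-0.11,"ay":0.585,"az":1.11,"fingers":0.45}
    - {"dx":0,"dy":0,"dz":0,"ax":-0.11,"ay":0.585,"az":1.11,"fingers":0.45}
    - {"dx":0,"dy":0,"dz":0,"ax":-0.11,"ay":0.585,"az":1.11,"fingers":0.45}
    - {"dx":0,"dy":0,"dz":0,"ax":-0.11,"ay":0.585,"az":1.11,"fingers":0.45}
    - {"dx":0,"dy":0,"dz":0,"ax":0,"ay":0,"az":0,"fingers":0.45}

```text
clock: 13.88
tool_pos: [0.5205, -0.199, 0.344]
orientation: [69.0, 89.4, 162.1]
force: [-0.5, 0.8, -1.2]
opening: 0.0395
```

```bash
python3 go2.py .489 .392 .35 0 0 106.5; python3 -c "
from h import *
snap('top','t11');crop('t11',140,140,340,240,3.6,'t11c')"
```

```text
t 13.88 p [ 0.5205 -0.199   0.344 ] F [-0.5  0.8 -1.2] open 0.0395 J [ -1.   6.  -1.  -0. -83. -86.]
world mm [-31.5 591.    6. ] cur axes [ -3.9  -0.7 591.9] target axes [  -6.  -137.6  575.6] rot(5deg) [-2.67  0.05 -0.1 ]
ik err 0.0 [  57.   13.    7.    0.  -84. -130.] tool axes W [[0.0, -0.959, -0.284], [0.0, -0.284, 0.959], [-1.0, 0.0, 0.0]]
```

View pics/t11c.png

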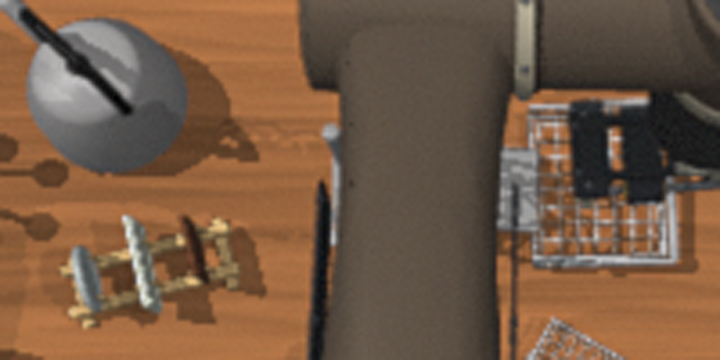

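Emit:
send_rows:
  deltas:
    - {"dx":0,"dy":0,"dz":40,"ax":0,"ay":0,"az":0,"fingers":0.45}
    - {"dx":0,"dy":0,"dz":50,"ax":0,"ay":0,"az":0,"fingers":0.45}
    - {"dx":0,"dy":0,"dz":50,"ax":0,"ay":0,"az":0,"fingers":0.45}
    - {"dx":0,"dy":0,"dz":50,"ax":0,"ay":0,"az":0,"fingers":0.45}
    - {"dx":0,"dy":0,"dz":50,"ax":0,"ay":0,"az":0,"fingers":0.45}
    - {"dx":0,"dy":0,"dz":50,"ax":0,"ay":0,"az":0,"fingers":0.45}
    - {"dx":0,"dy":0,"dz":50,"ax":0,"ay":0,"az":0,"fingers":0.45}
    - {"dx":0,"dy":0,"dz":50,"ax":0,"ay":0,"az":0,"fingers":0.45}
    - {"dx":0,"dy":0,"dz":50,"ax":0,"ay":0,"az":0,"fingers":0.45}
    - {"dx":0,"dy":0,"dz":50,"ax":0,"ay":0,"az":0,"fingers":0.45}
    - {"dx":0,"dy":0,"dz":50,"ax":0,"ay":0,"az":0,"fingers":0.45}
    - {"dx":0,"dy":0,"dz":50,"ax":0,"ay":0,"az":0,"fingers":0.45}

```text
clock: 15.42
tool_pos: [0.4888, 0.3898, 0.3484]
orientation: [39.9, 89.6, 132.9]
force: [0.9, -0.6, 0.1]
opening: 0.0393
```

Emit:
send_rows:
  deltas:
    - {"dx":0,"dy":0,"dz":0,"ax":-0.9,"ay":0,"az":0,"fingers":0.45}
    - {"dx":0,"dy":0,"dz":0,"ax":-0.9,"ay":0,"az":0,"fingers":0.45}
    - {"dx":0,"dy":0,"dz":0,"ax":-0.85,"ay":0,"az":0,"fingers":0.45}
    - {"dx":0,"dy":0,"dz":0,"ax":0,"ay":0,"az":0,"fingers":0.45}

```text
clock: 15.92
tool_pos: [0.4891, 0.3882, 0.3482]
orientation: [32.7, 89.6, 138.9]
force: [0.1, -0.4, 0.5]
opening: 0.0393
```

```bash
python3 go2.py .489 .392 .12 0 0 106.5
```

```text
t 15.93 p [0.4891 0.3882 0.3482] F [ 0.1 -0.4  0.5] open 0.0393 J [  56.   13.    7.   -0.  -84. -130.]
world mm [-1.000e-01  3.800e+00 -2.282e+02] cur axes [228.2  -1.8   2.3] target axes [228.2  -0.9   3.7] rot(5deg) [-0.07  0.07 -0.04]
ik err 0.0 [  57.   20.  -13.   -0.  -57. -130.] tool axes W [[0.0, -0.959, -0.284], [0.0, -0.284, 0.959], [-1.0, 0.0, 0.0]]
```

Emit:
send_rows:
  deltas:
    - {"dx":40,"dy":-1,"dz":2,"ax":0,"ay":0,"az":0,"fingers":0.45}
    - {"dx":45,"dy":0,"dz":1,"ax":0,"ay":0,"az":0,"fingers":0.45}
    - {"dx":45,"dy":0,"dz":0,"ax":0,"ay":0,"az":0,"fingers":0.45}
    - {"dx":45,"dy":0,"dz":0,"ax":0,"ay":0,"az":0,"fingers":0.45}
    - {"dx":45,"dy":0,"dz":0,"ax":0,"ay":0,"az":0,"fingers":0.45}
    - {"dx":0,"dy":0,"dz":0,"ax":0,"ay":0,"az":0,"fingers":0.45}

```text
clock: 16.68
tool_pos: [0.4866, 0.3903, 0.1248]
orientation: [83.6, 89.4, -170.3]
force: [0.1, -0.0, 0.4]
opening: 0.0398
```

```bash
python3 go2.py .489 .392 .059 0 0 106.5; python3 - <<'E'
from h import *
from scipy.spatial.transform import Rotation as Ro
o=ctrl.get_obs();R=Ro.from_euler('xyz',o['orientation'],degrees=True).as_matrix();t=o['tool_pos']
for n,f,b,k in(('scene','s12',(330,260,440,385),6),('top','t12',(140,180,220,245),9)):
    s=snap(n,f); im=cv2.resize(s['image'][b[1]:b[3],b[0]:b[2]],None,fx=k,fy=k,interpolation=2)
    for v,c in(((-.007,0,0.0195),(0,255,0)),((-.007,0,-.0195),(0,255,0)),((.054,0,.0),(0,0,255)),((.032,0,.0),(0,0,255))):
        q=((px(s,t+R@np.array(v))+.5-b[:2])*k).astype(int); cv2.circle(im,tuple(int(a) for a in q),3,c,-1)
    cv2.imwrite(f'pics/{f}g.png',im)
E
```

```text
t 16.68 p [0.4866 0.3903 0.1248] F [ 0.1 -0.   0.4] open 0.0398 J [  56.   20.  -12.   -0.  -58. -130.]
world mm [  2.4   1.7 -65.8] cur axes [65.8 -3.4  0.9] target axes [65.8 -2.8  1. ] rot(5deg) [-0.09  0.01 -0.11]
ik err 0.0 [  57.   24.  -16.   -0.  -50. -130.] tool axes W [[0.0, -0.959, -0.284], [0.0, -0.284, 0.959], [-1.0, 0.0, 0.0]]
```

View pics/s12g.png

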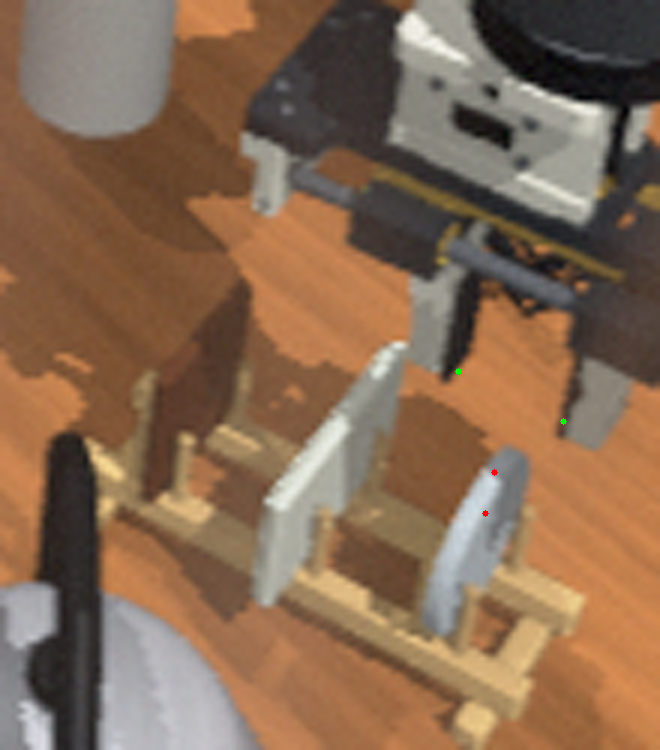

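View pics/t12g.png

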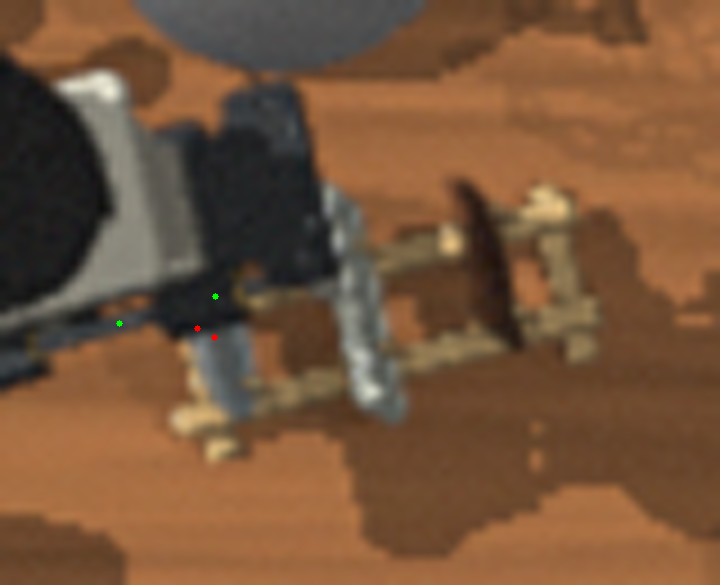

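Emit:
send_rows:
  deltas:
    - {"dx":20,"dy":-2,"dz":1,"ax":-0.1,"ay":0,"az":-0.1,"fingers":0.45}
    - {"dx":20,"dy":-1,"dz":0,"ax":0,"ay":0,"az":0,"fingers":0.45}
    - {"dx":15,"dy":0,"dz":0,"ax":0,"ay":0,"az":0,"fingers":0.45}
    - {"dx":9,"dy":0,"dz":0,"ax":0,"ay":0,"az":0,"fingers":0.45}
    - {"dx":0,"dy":0,"dz":0,"ax":0,"ay":0,"az":0,"fingers":0.45}
    - {"dx":0,"dy":0,"dz":0,"ax":0,"ay":0,"az":0,"fingers":0.2}
    - {"dx":0,"dy":0,"dz":0,"ax":0,"ay":0,"az":0,"fingers":0.02}
    - {"dx":0,"dy":0,"dz":0,"ax":0,"ay":0,"az":0,"fingers":0.02}
    - {"dx":0,"dy":0,"dz":0,"ax":0,"ay":0,"az":0,"fingers":0.02}

```text
clock: 17.9
tool_pos: [0.4908, 0.3938, 0.0639]
orientation: [-51.9, 89.7, 54.8]
force: [5.2, -7.2, 0.2]
opening: 0.007
```

```bash
python3 go2.py .489 .392 .3 0 0 106.5
```

```text
t 17.9 p [0.4908 0.3938 0.0639] F [ 5.2 -7.2  0.2] open 0.007 J [  56.   24.  -16.    0.  -50. -130.]
world mm [ -1.8  -1.8 236.1] cur axes [-236.1    1.3   -0.5] target axes [-236.1    2.2   -1.2] rot(5deg) [0.04 0.03 0.04]
ik err 0.0 [  57.   14.    2.    0.  -78. -130.] tool axes W [[0.0, -0.959, -0.284], [0.0, -0.284, 0.959], [-1.0, 0.0, 0.0]]
```

Emit:
send_rows:
  deltas:
    - {"dx":-10,"dy":0,"dz":0,"ax":0,"ay":0,"az":0,"fingers":0.02}
    - {"dx":-20,"dy":0,"dz":0,"ax":0,"ay":0,"az":0,"fingers":0.02}
    - {"dx":-35,"dy":0,"dz":0,"ax":0,"ay":0,"az":0,"fingers":0.02}
    - {"dx":-45,"dy":0,"dz":0,"ax":0,"ay":0,"az":0,"fingers":0.02}
    - {"dx":-45,"dy":0,"dz":0,"ax":0,"ay":0,"az":0,"fingers":0.02}
    - {"dx":-45,"dy":0,"dz":0,"ax":0,"ay":0,"az":0,"fingers":0.02}
    - {"dx":-45,"dy":0,"dz":0,"ax":0,"ay":0,"az":0,"fingers":0.02}
    - {"dx":-45,"dy":0,"dz":0,"ax":0,"ay":0,"az":0,"fingers":0.02}
    - {"dx":0,"dy":0,"dz":0,"ax":0,"ay":0,"az":0,"fingers":0.02}

```text
clock: 19.02
tool_pos: [0.491, 0.3941, 0.3589]
orientation: [-52.7, 89.2, 54.0]
force: [-0.5, 0.1, -1.5]
opening: 0.0069
```

```bash
python3 go2.py .589 .039 .32 0 0 91; python3 - <<'E'
from h import *
snap('scene','s13');snap('top','t13')
o=ctrl.get_obs();print(px(load('s13'),o['tool_pos']),px(load('t13'),o['tool_pos']))
E
```

```text
t 19.02 p [0.491  0.3941 0.3589] F [-0.5  0.1 -1.5] open 0.0069 J [  57.   13.    8.    0.  -85. -130.]
world mm [  98.  -355.1  -38.9] cur axes [  35.6    8.8 -368.6] target axes [  38.9  -91.8 -356.8] rot(5deg) [3.15 0.12 0.12]
ik err 0.0 [  23.   10.   -0.    0.  -80. -112.] tool axes W [[0.0, -1.0, -0.017], [0.0, -0.017, 1.0], [-1.0, 0.0, 0.0]]
[433.60743965 242.40215191] [133.6982372  199.96646121]
```

View pics/s13.png

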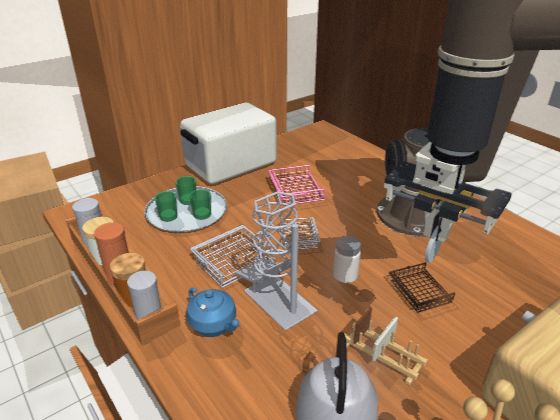

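View pics/t13.png

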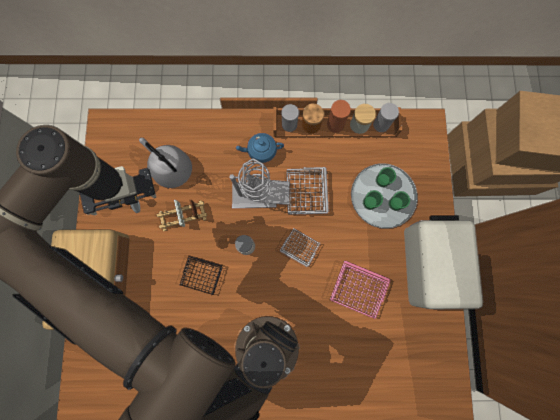

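Emit:
send_rows:
  deltas:
    - {"dx":-1,"dy":1,"dz":-38,"ax":0,"ay":0,"az":0,"fingers":0.02}
    - {"dx":0,"dy":1,"dz":-46,"ax":0,"ay":0,"az":0,"fingers":0.02}
    - {"dx":0,"dy":1,"dz":-46,"ax":0,"ay":0,"az":0,"fingers":0.02}
    - {"dx":0,"dy":1,"dz":-46,"ax":0,"ay":0,"az":0,"fingers":0.02}
    - {"dx":0,"dy":1,"dz":-46,"ax":0,"ay":0,"az":0,"fingers":0.02}
    - {"dx":0,"dy":1,"dz":-46,"ax":0,"ay":0,"az":0,"fingers":0.02}
    - {"dx":0,"dy":1,"dz":-46,"ax":0,"ay":0,"az":0,"fingers":0.02}
    - {"dx":0,"dy":1,"dz":-38,"ax":0,"ay":0,"az":0,"fingers":0.02}
    - {"dx":0,"dy":0,"dz":0,"ax":1.05,"ay":0.04,"az":0.04,"fingers":0.02}
    - {"dx":0,"dy":0,"dz":0,"ax":1.05,"ay":0.04,"az":0.04,"fingers":0.02}
    - {"dx":0,"dy":0,"dz":0,"ax":1.05,"ay":0.04,"az":0.04,"fingers":0.02}
    - {"dx":0,"dy":0,"dz":0,"ax":0,"ay":0,"az":0,"fingers":0.02}

```text
clock: 20.62
tool_pos: [0.583, 0.0536, 0.3519]
orientation: [130.8, 89.4, -138.2]
force: [0.8, -0.1, -0.5]
opening: 0.0067
```

```bash
python3 go2.py .589 .039 .305 0 0 91; python3 - <<'E'
from h import *
for n,f,b,k in(('scene','s14',(230,120,330,230),6),('top','t14',(220,130,300,210),8)):
    s=snap(n,f); im=cv2.resize(s['image'][b[1]:b[3],b[0]:b[2]],None,fx=k,fy=k,interpolation=2); cv2.imwrite(f'pics/{f}c.png',im)
E
```

```text
t 20.62 p [0.583  0.0536 0.3519] F [ 0.8 -0.1 -0.5] open 0.0067 J [  25.    9.    3.    0.  -84. -114.]
world mm [  6.  -14.6 -46.9] cur axes [ 46.9  -6.1 -14.4] target axes [ 46.9  -5.7 -14.7] rot(5deg) [ 0.   -0.08 -0.09]
ik err 0.0 [  23.   10.   -2.   -0.  -78. -112.] tool axes W [[0.0, -1.0, -0.017], [0.0, -0.017, 1.0], [-1.0, 0.0, 0.0]]
```

View pics/s14c.png

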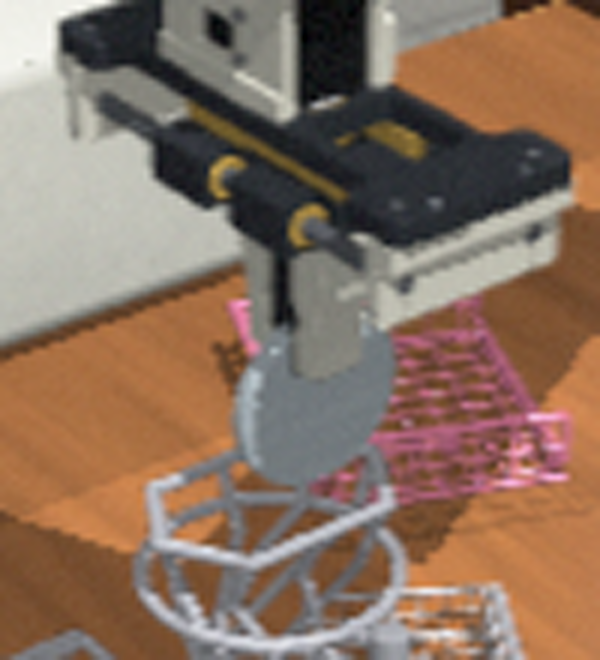

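View pics/t14c.png

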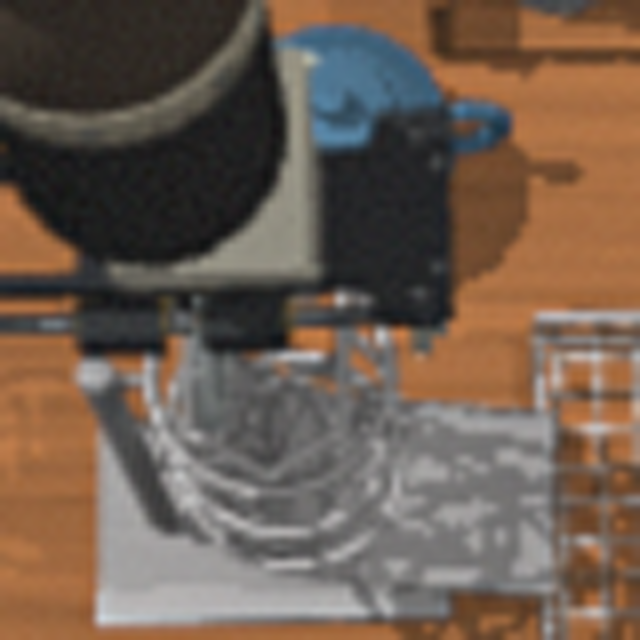

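The face towards +y is plain and flat with no lip, so the hollow faces the basket as required. Next I'll measure the lid's offset in the jaws before lowering it.

```bash
python3 - <<'E'
from h import *
from scipy.spatial.transform import Rotation as Ro
o=ctrl.get_obs();R=Ro.from_euler('xyz',o['orientation'],degrees=True).as_matrix();t=o['tool_pos']
s=load('s14');th=np.linspace(0,2*np.pi,72)
for xt,yt in((.006,0),(.006,.004),(.006,-.004),(.01,0),(.002,0)):
    q=np.array([(px(s,t+R@[xt+.036*np.cos(a),yt+.036*np.sin(a),z])+.5-(230,120))*6 for a in th for z in(-.0035,.0035)])
    print(xt,yt,'L',q[:,0].min().round(),'R',q[:,0].max().round(),'bot',q[:,1].max().round(),'top',q[:,1].min().round())
xt,yt=.006,0
im=cv2.imread('pics/s14c.png')
for z in(-.0035,.0035):
    q=np.array([(px(s,t+R@[xt+.036*np.cos(a),yt+.036*np.sin(a),z])+.5-(230,120))*6 for a in th]).astype(int); cv2.polylines(im,[q],True,(0,0,255),1)
# hexagon rim target
from ov import fr
q=np.array([(px(s,p)+.5-(230,120))*6 for p in fr(.589,.039,np.radians(91.2),[(0,-.049,.295),(-.0285,-.031,.295),(-.0285,.031,.295),(0,.049,.295),(.0285,.031,.295),(.0285,-.031,.295)])]).astype(int); cv2.polylines(im,[q],True,(0,255,0),1)
cv2.imwrite('pics/s14d.png',im)
s=load('t14');im=cv2.imread('pics/t14c.png')
q=np.array([(px(s,p)+.5-(220,130))*8 for p in fr(.589,.039,np.radians(91.2),[(0,-.049,.295),(-.0285,-.031,.295),(-.0285,.031,.295),(0,.049,.295),(.0285,.031,.295),(.0285,-.031,.295)])]).astype(int); cv2.polylines(im,[q],True,(0,255,0),1)
for z in(-.0035,.0035):
    q=np.array([(px(s,t+R@[xt+.036*np.cos(a),yt+.036*np.sin(a),z])+.5-(220,130))*8 for a in th]).astype(int); cv2.polylines(im,[q],True,(0,0,255),1)
cv2.imwrite('pics/t14d.png',im)
E
```

```text
0.006 0 L 219.0 R 386.0 bot 486.0 top 299.0
0.006 0.004 L 228.0 R 394.0 bot 483.0 top 295.0
0.006 -0.004 L 210.0 R 377.0 bot 490.0 top 302.0
0.01 0 L 219.0 R 386.0 bot 495.0 top 308.0
0.002 0 L 219.0 R 386.0 bot 477.0 top 289.0
```

View pics/s14d.png

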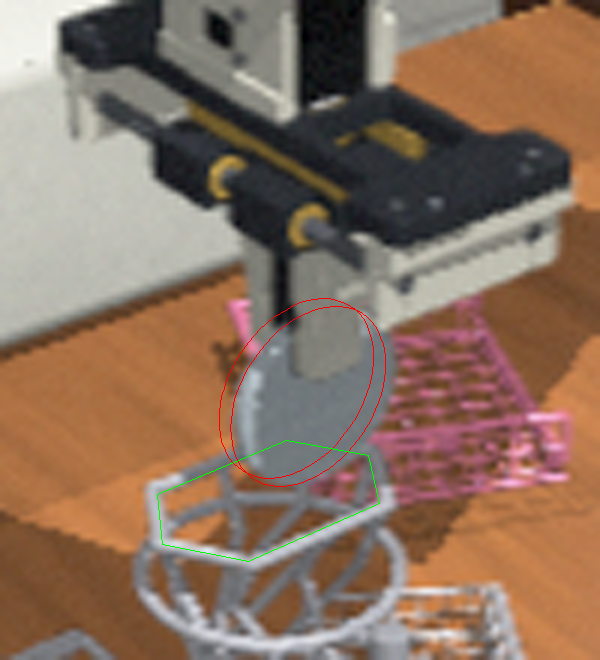

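View pics/t14d.png

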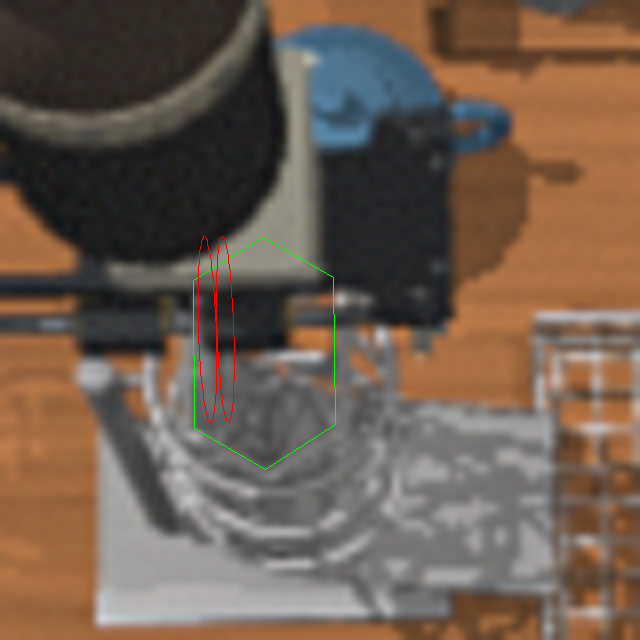

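Emit:
send_rows:
  deltas:
    - {"dx":0,"dy":-5,"dz":-7,"ax":0,"ay":-0.08,"az":-0.09,"fingers":0.02}
    - {"dx":0,"dy":-5,"dz":-7.5,"ax":0,"ay":0,"az":0,"fingers":0.02}
    - {"dx":0,"dy":0,"dz":0,"ax":0,"ay":0,"az":0,"fingers":0.02}
    - {"dx":0,"dy":0,"dz":0,"ax":0,"ay":0,"az":0,"fingers":0.02}

```text
clock: 21.22
tool_pos: [0.5937, 0.0391, 0.3532]
orientation: [-73.6, 89.9, 17.4]
force: [0.5, 0.0, -0.8]
opening: 0.0069
```

```bash
python3 go2.py .593 .039 .300 0 0 91; python3 - <<'E'
from h import *
from scipy.spatial.transform import Rotation as Ro
from ov import fr
o=ctrl.get_obs();R=Ro.from_euler('xyz',o['orientation'],degrees=True).as_matrix();t=o['tool_pos'];th=np.linspace(0,2*np.pi,72)
xt,yt=.008,.004
for n,f,b,k in(('scene','s15',(230,120,330,230),6),('top','t15',(220,130,300,210),8)):
    s=snap(n,f); im=cv2.resize(s['image'][b[1]:b[3],b[0]:b[2]],None,fx=k,fy=k,interpolation=2)
    for z in(-.0035,.0035):
        q=np.array([(px(s,t+R@[xt+.036*np.cos(a),yt+.036*np.sin(a),z])+.5-b[:2])*k for a in th]).astype(int); cv2.polylines(im,[q],True,(0,0,255),1)
    cv2.imwrite(f'pics/{f}c.png',im)
E
```

```text
t 21.23 p [0.5937 0.0391 0.3532] F [ 0.5  0.  -0.8] open 0.0069 J [  23.   10.    4.    0.  -84. -112.]
world mm [ -0.7  -0.1 -53.2] cur axes [53.2  0.9 -0.1] target axes [53.2  0.8 -0. ] rot(5deg) [-0.01  0.01  0.02]
ik err 0.0 [  23.   11.   -2.   -0.  -77. -112.] tool axes W [[0.0, -1.0, -0.017], [0.0, -0.017, 1.0], [-1.0, 0.0, 0.0]]
```

View pics/s15c.png

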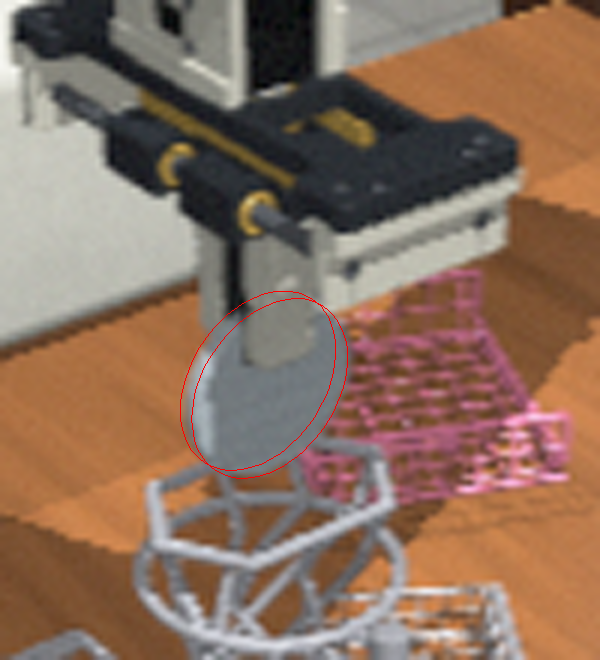

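View pics/t15c.png

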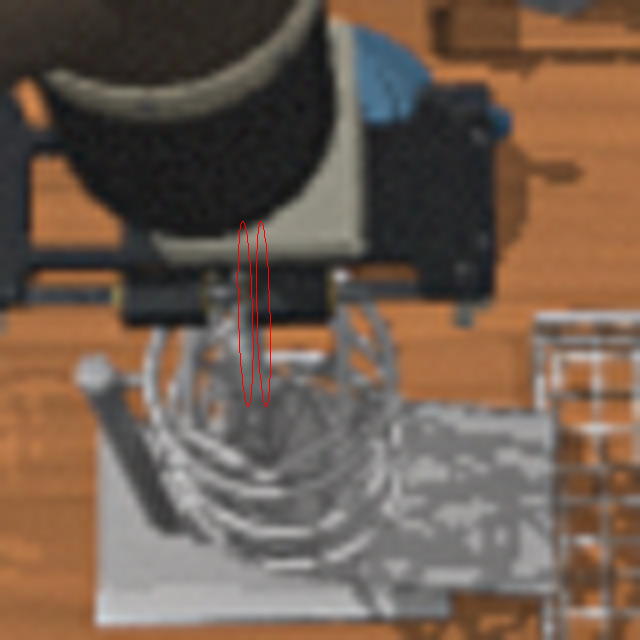

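Emit:
send_rows:
  deltas:
    - {"dx":12,"dy":0.5,"dz":0,"ax":0,"ay":0,"az":0,"fingers":0.02}
    - {"dx":12,"dy":0,"dz":0,"ax":0,"ay":0,"az":0,"fingers":0.02}
    - {"dx":10,"dy":0,"dz":0,"ax":0,"ay":0,"az":0,"fingers":0.02}
    - {"dx":0,"dy":0,"dz":0,"ax":0,"ay":0,"az":0,"fingers":0.02}

```text
clock: 21.82
tool_pos: [0.5928, 0.0392, 0.318]
orientation: [-146.2, 90.0, -55.3]
force: [0.4, -0.7, -0.5]
opening: 0.0067
```

Emit:
send_rows:
  deltas:
    - {"dx":9,"dy":0,"dz":0,"ax":0,"ay":0,"az":0,"fingers":0.02}
    - {"dx":9,"dy":0,"dz":0,"ax":0,"ay":0,"az":0,"fingers":0.02}
    - {"dx":0,"dy":0,"dz":0,"ax":0,"ay":0,"az":0,"fingers":0.02}
    - {"dx":0,"dy":0,"dz":0,"ax":0,"ay":0,"az":0,"fingers":0.02}

```text
clock: 22.32
tool_pos: [0.5934, 0.0393, 0.3015]
orientation: [-78.4, 89.9, 12.5]
force: [-0.1, -0.2, -0.8]
opening: 0.0068
```

```bash
python3 go2.py .593 .039 .300 0 0 91; python3 - <<'E'
from h import *
for n,f,b,k in(('scene','s16',(230,120,330,230),6),('top','t16',(220,130,300,210),8)):
    s=snap(n,f); im=cv2.resize(s['image'][b[1]:b[3],b[0]:b[2]],None,fx=k,fy=k,interpolation=2); cv2.imwrite(f'pics/{f}c.png',im)
E
```

```text
t 22.32 p [0.5934 0.0393 0.3015] F [-0.1 -0.2 -0.8] open 0.0068 J [  23.   10.   -2.    0.  -77. -112.]
world mm [-0.4 -0.3 -1.5] cur axes [ 1.5  0.4 -0.3] target axes [ 1.5  0.4 -0.3] rot(5deg) [-0.01  0.01  0.03]
ik err 0.0 [  23.   11.   -2.   -0.  -77. -112.] tool axes W [[0.0, -1.0, -0.017], [0.0, -0.017, 1.0], [-1.0, 0.0, 0.0]]
```

View pics/s16c.png

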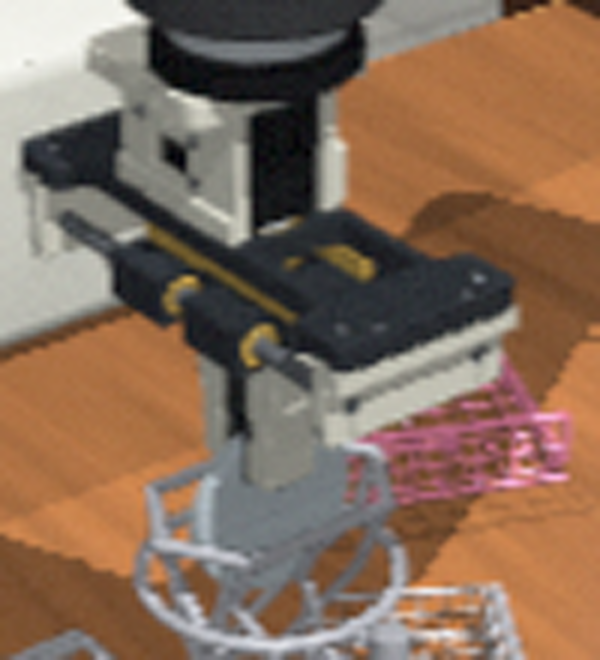

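View pics/t16c.png

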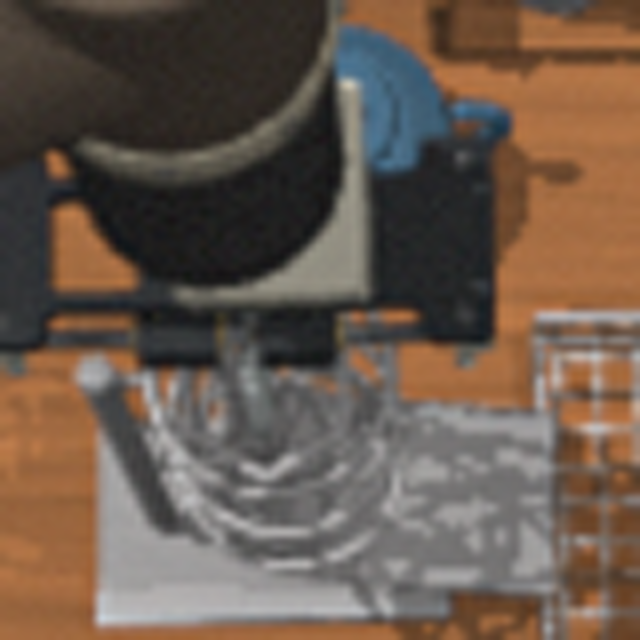

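The lid stands about halfway into the mouth, centred and with no contact force. I'll release it now.

Emit:
send_rows:
  deltas:
    - {"dx":0,"dy":0,"dz":0,"ax":0,"ay":0,"az":0,"fingers":0.5}
    - {"dx":0,"dy":0,"dz":0,"ax":0,"ay":0,"az":0,"fingers":0.5}
    - {"dx":0,"dy":0,"dz":0,"ax":0,"ay":0,"az":0,"fingers":0.5}
    - {"dx":-20,"dy":0,"dz":0,"ax":0,"ay":0,"az":0,"fingers":0.5}
    - {"dx":-30,"dy":0,"dz":0,"ax":0,"ay":0,"az":0,"fingers":0.5}
    - {"dx":-40,"dy":0,"dz":0,"ax":0,"ay":0,"az":0,"fingers":0.5}
    - {"dx":0,"dy":0,"dz":0,"ax":0,"ay":0,"az":0,"fingers":0.5}
    - {"dx":0,"dy":0,"dz":0,"ax":0,"ay":0,"az":0,"fingers":0.5}

```text
clock: 23.42
tool_pos: [0.5929, 0.0394, 0.3909]
orientation: [-62.1, 89.9, 28.9]
force: [0.3, 0.3, -0.2]
opening: 0.044
```

```bash
python3 - <<'E'
from h import *
for n,f,b,k in(('scene','s17',(185,170,325,330),4.5),('top','t17',(220,140,340,230),6)):
    s=snap(n,f); im=cv2.resize(s['image'][b[1]:b[3],b[0]:b[2]],None,fx=k,fy=k,interpolation=2); cv2.imwrite(f'pics/{f}c.png',im)
E
```

```text
(no output)
```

View pics/s17c.png

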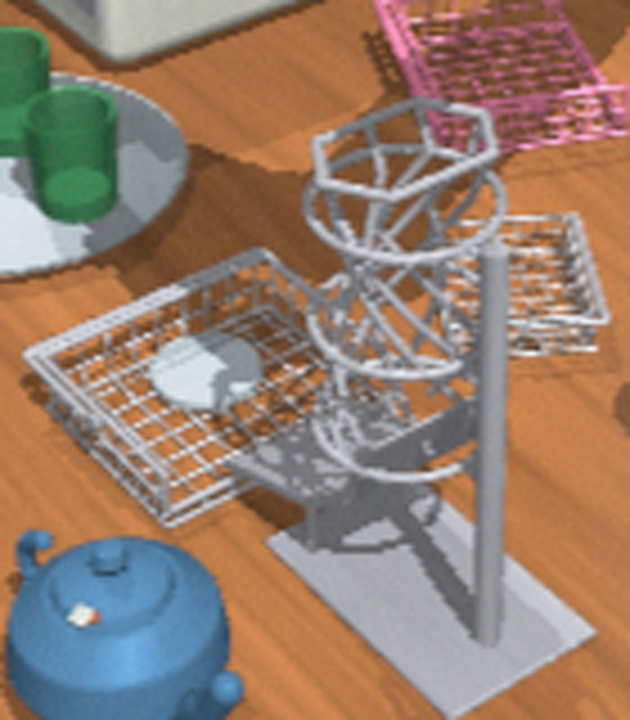

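View pics/t17c.png

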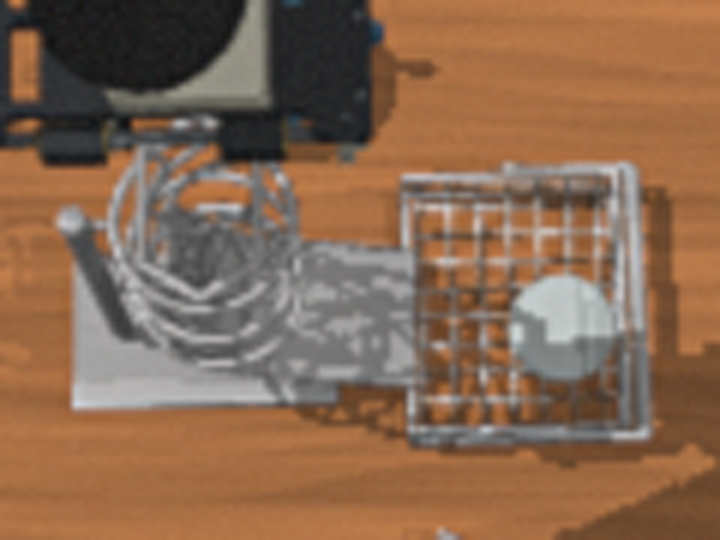

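```bash
python3 - <<'E'
from h import *
s=snap('scene','s18');t=snap('top','t18')
print('lid top',atz(t,314.0,194.2,.012),'scene',atz(s,185+205/4.5-.5,170+372/4.5-.5,.012))
crop('s18',205,230,265,275,11,'s18c');crop('t18',280,160,335,220,10,'t18c')
d=cv2.absdiff(load('s17')['image'],s['image'])[220:300,190:260]; print(d.max())
print(ctrl.get_obs()['clock'],ctrl.get_obs()['force'])
E
```

```text
lid top [ 0.58583726 -0.18422965  0.012     ] scene [ 0.58959248 -0.1767356   0.012     ]
66
23.625 [-0.39319523  0.30665211 -0.7302544 ]
```

View pics/s18c.png

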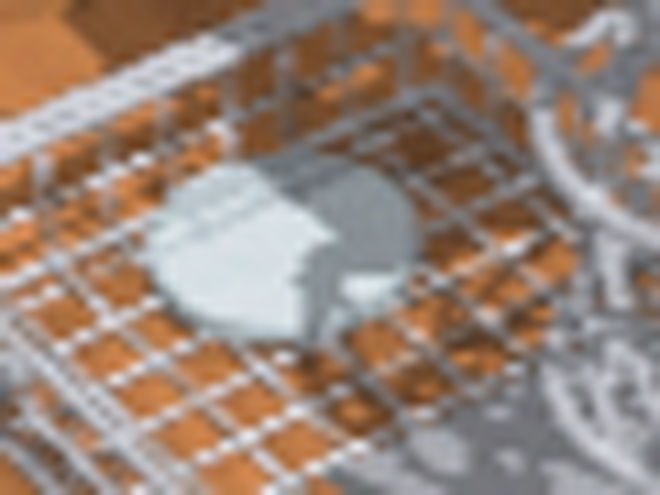

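View pics/t18c.png

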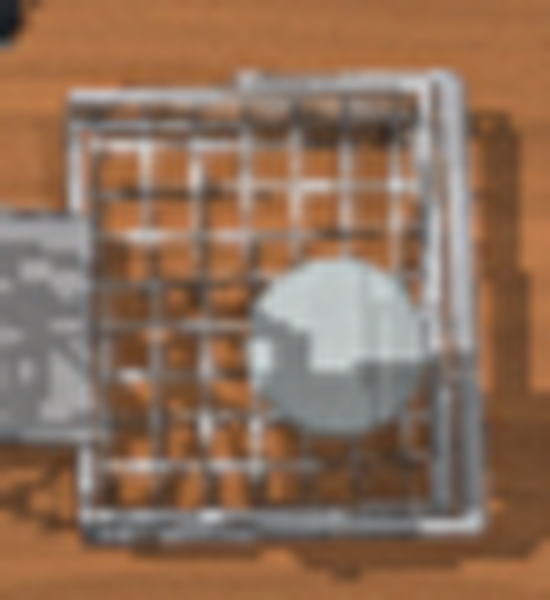

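```bash
python3 - <<'E'
from h import *
a=load('t18')['image'];t=snap('top','t19')
d=cv2.absdiff(a,t['image'])[160:220,280:335]; print(d.max(), ctrl.get_obs()['clock'], ctrl.get_obs()['qvel'].round(2))
print(ctrl.close_job())
E
```

```text
15 23.675 [ 0.1  -0.06  0.25  0.07 -0.04 -0.  ]
the job is handed in; nothing more can be done
None
```

I swung the bail over so it lies at the far end of the basket, dropped the lid through the chute, and handed the job in at 23.7 s of the 58 s allowed. No verdict was reported.

- **Bail:** I gripped it tilted, because straight down the gripper's body would have hit the cage. I let go just short of level, and it fell the rest of the way.
- **Lid:** I held it on edge in the chute mouth, hollow side towards the basket, and let go.

**Last checks:**
- The lid lies flat in the basket, plain face up, so hollow side down. It is about 35 mm from the centre towards the far end, inside the 60 mm limit; the two cameras disagree on its position by about 8 mm.
- The bail lies at the far end.
- The basket has moved no more than about 1–2 mm.
- The gripper is clear above the chute, with force near zero.
- The last two pictures of the lid differ only slightly, so it looks at rest. The pair before differed more (66 grey levels against 15). I put that down to the arm's shadow but did not prove it.

**What did not agree:** my first close on the bail missed. The fingertips really stand about 32 mm further back along the tool than the interface text says. I measured this in the pictures and corrected for it.

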